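# Set straps to the scribed line and run the marking carriage across

## Robot

A 6-joint arm with a two-finger parallel gripper is mounted at the origin on the work surface. World frame = base frame: x ahead of the robot, y to its left, z up, the work surface at z = 0. Lengths are in mm, angles in rad, forces in N, time in s.
With the tool pointing down it reaches from about 350 to 975 mm from the base axis. Payload 7.1 kg.
Tool frame: the origin (TCP) lies midway between the tips of the shut fingers; the grasp point (between the pads) lies 19 mm behind it (ctrl.grip_depth is the distance from the TCP to the grasp point, in mm); z points along the fingers, y is the line along which they close (so a half turn about z gives the same grasp; the last joint's range is limited). The gripper opens to 88 mm and grips with 3 to 60 N. Pads are 20 mm wide; open, the fingers measure 115 mm over their backs; the gripper's body (75 mm by 178 mm) begins 61 mm behind the grasp point.
Start: joints at [-1.206, 0.423, 1.63, -0, 1.089, -0.019], TCP at [234.045, -579.506, 222.675] pointing down, gripper open.
Joint ranges: [-3, 3], [-0.9, 2.11], [0.09, 2.58], [-1.31, 4.45], [0.11, 2.69], [-2.54, 2.54]. Speed limits (rad/s): [2.39, 2.39, 3.01, 3.14, 3.14, 3.14].

## Interface

Orientations are given as a rotation vector (axis times angle).
In Python, from workcell import ctrl, cams gives the robot as it stands.
- The arm moves only by the tool move_arm, never from a script. Its argument "steps" is a list of rows, each a list of 3 entries, a list of its own where there are three numbers: the shift along the tool's x, y, z in units of 25 mm (1.0 is 25 mm), then the turn about the tool's z in units of 5 degrees (1.0 is 5 degrees), then the closure, from 0 (fully open) to 1 (shut). A call has 1 to 20 rows; each row shifts and turns the commanded pose from where the row before left it, along the tool's axes as they then stand; what a row does not reach is not made up. A row lasts 1/12 s, in which the tool goes at most 41.7 mm and 7.16 degrees, less where a joint would pass 70% of its speed; a pose out of reach is approached as far as the arm can. A call is refused whole if a number of a shift passes 1 or a number of a turn 1, either way. A call with a gripper value outside its range is refused whole. The fingers move at their own pace and stop on an object; the grip force is fixed at half the most. Time passes only in rows, so rows that do not move let the fingers close. It gives the time, the measured TCP pose, the force, the opening and the grip force at its end, in the units of the state.
- ctrl.get_obs(): the state, without advancing time (a new reading comes with each control period).
- cams.get_image(name): name is "scene" or "top" or "wrist"; returns a dict with "image" (384x512x3 uint8, red, green, blue), "camera_matrix" (3x3 intrinsics, pixels), "k1" (the pictures are not rectified: a ray, as slopes to the right and down, at radius r is drawn at 1 + k1 r^2 times it, then the intrinsics apply), "xyz" and "rotation" of the camera in the world; the wrist camera has in their place "mount" (4x4, takes a point from camera to tool coordinates, whose origin is the TCP and whose axes are the flange's). Camera axes: x right, y down, z forward; pixel columns grow to the right and rows downward; lengths in mm; the calibration is good to about 2 mm. A picture is of the moment at which its call begins: read the wrist's pose just before it. There is no depth.
- ctrl.close_job(): hands the job in; it is judged then, once.
Trained networks look in the newest picture that a camera, given by its name, has taken for a name from the list of things; names that differ only in an ending like _2 or _b are one class to them, and where a whole thing is asked for, a point or a joint stands for the part that bears it (a point fixed in the world has none). Each returns a list of dicts, best first, with "p" (0 to 1); they miss things now and then, are a little off and sometimes report something else, mostly with a low value. They report only what shows in the picture. A call takes as long as a camera call.
- cams.boxes_of(camera, thing): "rect" ([centre column, centre row, width, height] in pixels, round what is visible of it).
- cams.cut_out(camera, thing): "pixels" (384x512 bool, what is visible of it) and "rect" ([centre column, centre row, width, height] in pixels, round what is visible of it).
The state is a dict: "t": time; "qpos": joint angles; "qvel": joint speeds; "joint_torque": joint torques, N m; "ee_pos": TCP position; "orientation": TCP orientation; "ft_force": force on the tool from outside, world axes, zero at the start; "moment": the same for the moment, N m; "width": finger opening in mm; "grasp_force": force on a finger pad.
Only numpy, scipy, OpenCV 4.12 (cv2) and the standard library are available. Lean on these libraries where they do the work, as an engineer would, in place of code of your own. Each camera call takes 0.05 s, during which the arm holds its last target. There are 200 camera calls.

## Task

First clear the spanner off the marking-out fixture and lay it flat in the green tray. Lay every steel strap on the fixture lengthwise, one to a lane, longer ones to the left of shorter ones, each let go with its far end about 3 cm short of the white scribed line; when all lie there, push each one forward, square in its lane, until its far end just meets the line. Then pull the sprung marking carriage to the left until its pointer meets the long index mark, hold it there for two seconds and let it return home; leave the other things on the bench alone.

Things in the scene. Friction and masses are not known exactly. Their poses are not given: they have to be found in the camera images.
- fixture: marking-out fixture, fixed: dark steel plate 12 mm thick, spanning x -125 to +135, y -185 to +185 mm of this frame; smooth top. Origin on the bench; x away from the robot, y to the left. A white line is scribed across it (along y) at x = +45 mm. At x = +100 mm an aluminium rail along y, 16 mm wide, top 32 mm above the bench, carries the marking carriage. No stop at the line.
- line (a point): middle of the scribed line, on the plate's top (12 mm above the bench); axes as the fixture's: x across the line, away from the robot, y along it to the left. The rail's front face is 47 mm beyond it.
- lane_left (a point): where the left (+y) lane's centre line meets the scribed line, on the plate's top. A lane lies between two thin pale lines 32 mm apart, along x, ending just short of the scribed line; the three lanes are 88 mm apart. Axes as the fixture's
- lane_middle (a point): the same point of the middle lane
- lane_right (a point): the same point of the right (-y) lane, 88 mm right of the middle
- carriage (a joint): travel of the sprung marking carriage to +y of the fixture (left), m: 0 at home at the right end, 0.285 with its pointer at the index mark, end of travel 0.315. A spring pulls it home (3.3 N at home, 9.6 N at the mark); damped: let go, it runs home in about 1 s. No latch. Its arm, 10 mm wide, reaches 70 mm from mid-rail towards the robot and passes over straps 16 mm clear.
- carriage_grip (a point): grip point of the carriage's upright black handle, a blade 26 mm (x) by 12 mm (y), from 49 to 95 mm above the bench; the point is 78 mm up; axes as the fixture's. Pinch it from above across its 12 mm (along y).
- carriage_pointer (a point): brass pointer of the carriage, beyond the rail, at plate height
- mark (a point): index mark for the pointer: long white tick beyond the rail near its left end, longer than the pale scale ticks, repeated on the rail's top; point on the plate's top, 285 mm left of the pointer's home
- spanner: steel spanner 160 mm long, shank 17 mm wide and 7 mm thick, heads up to 38 mm wide and 8 mm thick; lies on the fixture at the start. Origin at mid-length on its underside, x along it towards the open jaw, z up. Grip its shank across the 17 mm.
- tray: green open tray, fixed: 130 mm (x) by 220 mm (y), 30 mm high, walls and floor 4 mm. Origin on the bench under its centre.
- strap_60: plain steel strap 60 mm long, 20 mm wide, 10 mm thick, 94 g, a dark hole near either end; lies loose on the bench if present. Origin at the centre of its underside, x along its length, z up; its two ends are alike.
- strap_80: plain steel strap 80 mm long, 20 mm wide, 10 mm thick, 126 g, a dark hole near either end; lies loose on the bench if present. Origin at the centre of its underside, x along its length, z up; its two ends are alike.
- strap_100: plain steel strap 100 mm long, 20 mm wide, 10 mm thick, 157 g, a dark hole near either end; lies loose on the bench if present. Origin at the centre of its underside, x along its length, z up; its two ends are alike.
- strap_120: plain steel strap 120 mm long, 20 mm wide, 10 mm thick, 188 g, a dark hole near either end; lies loose on the bench if present. Origin at the centre of its underside, x along its length, z up; its two ends are alike.
- gear: steel gear, 72 mm across, 34 mm high; bystander, not part of the job. Origin under its centre.
- spray_can: small spray can, 54 mm across, 100 mm high; bystander, not part of the job. Origin under its centre.
- bolt_jar: glass jar with black cap, 60 mm across, 85 mm high; bystander, not part of the job. Origin under its centre.
- socket: steel socket, 26 mm across, 38 mm high, standing; bystander, not part of the job. Origin under its centre.
- bearing_race: steel ring, 62 mm across, 18 mm high; bystander, not part of the job. Origin under its centre.

How it is judged (in metres and radians):
On the way, in this order (a step that is already met when the one before it is completed fails the run):
1. the spanner lies flat in the tray, let go (x of spanner in the frame of tray between -0.06 and 0.06 m and y of spanner in the frame of tray between -0.06 and 0.06 m and z of spanner in the frame of tray below 0.012 m and angle between spanner's own z axis and vertical below 0.1 rad and linear speed of spanner below 0.03 m/s and contact force between the fingers and spanner below 0.2 N), for 0.2 s.
2. every strap lies in a lane of its own, let go, 10 to 60 mm short of the line and square within 0.12 rad, longer ones further left (x of strap_60 in the frame of line between -0.09 and -0.04 m and angle between the x axis of each of strap_60, strap_80, strap_100, strap_120 and the x axis of fixture, either way round below 0.12 rad and (y of strap_60 in the frame of lane_left between -0.009 and 0.009 m or y of strap_60 in the frame of lane_middle between -0.009 and 0.009 m or y of strap_60 in the frame of lane_right between -0.009 and 0.009 m) and z of strap_60 in the frame of line between -0.003 and 0.003 m and angle between each of strap_60, strap_80, strap_100, strap_120's own z axis and vertical below 0.05 rad and linear speed of each of strap_60, strap_80, strap_100, strap_120 below 0.02 m/s and contact force between the fingers and strap_60 below 0.2 N and x of strap_80 in the frame of line between -0.1 and -0.05 m and (y of strap_80 in the frame of lane_left between -0.009 and 0.009 m or y of strap_80 in the frame of lane_middle between -0.009 and 0.009 m or y of strap_80 in the frame of lane_right between -0.009 and 0.009 m) and z of strap_80 in the frame of line between -0.003 and 0.003 m and contact force between the fingers and strap_80 below 0.2 N and x of strap_100 in the frame of line between -0.11 and -0.06 m and (y of strap_100 in the frame of lane_left between -0.009 and 0.009 m or y of strap_100 in the frame of lane_middle between -0.009 and 0.009 m or y of strap_100 in the frame of lane_right between -0.009 and 0.009 m) and z of strap_100 in the frame of line between -0.003 and 0.003 m and contact force between the fingers and strap_100 below 0.2 N and x of strap_120 in the frame of line between -0.12 and -0.07 m and (y of strap_120 in the frame of lane_left between -0.009 and 0.009 m or y of strap_120 in the frame of lane_middle between -0.009 and 0.009 m or y of strap_120 in the frame of lane_right between -0.009 and 0.009 m) and z of strap_120 in the frame of line between -0.003 and 0.003 m and contact force between the fingers and strap_120 below 0.2 N and ((x of line in the frame of strap_80 above 0 m and y of strap_60 in the frame of strap_80 below -0.03 m) or (x of line in the frame of strap_80 below 0 m and y of strap_60 in the frame of strap_80 above 0.03 m)) and ((x of line in the frame of strap_100 above 0 m and y of strap_60 in the frame of strap_100 below -0.03 m) or (x of line in the frame of strap_100 below 0 m and y of strap_60 in the frame of strap_100 above 0.03 m)) and ((x of line in the frame of strap_120 above 0 m and y of strap_60 in the frame of strap_120 below -0.03 m) or (x of line in the frame of strap_120 below 0 m and y of strap_60 in the frame of strap_120 above 0.03 m)) and ((x of line in the frame of strap_100 above 0 m and y of strap_80 in the frame of strap_100 below -0.03 m) or (x of line in the frame of strap_100 below 0 m and y of strap_80 in the frame of strap_100 above 0.03 m)) and ((x of line in the frame of strap_120 above 0 m and y of strap_80 in the frame of strap_120 below -0.03 m) or (x of line in the frame of strap_120 below 0 m and y of strap_80 in the frame of strap_120 above 0.03 m)) and ((x of line in the frame of strap_120 above 0 m and y of strap_100 in the frame of strap_120 below -0.03 m) or (x of line in the frame of strap_120 below 0 m and y of strap_100 in the frame of strap_120 above 0.03 m))), for 0.2 s.
3. every strap's far end is on the line within 3 mm, square within 0.05 rad, in its lane within 9 mm, not touched (x of strap_60 in the frame of line between -0.033 and -0.027 m and angle between the x axis of each of strap_60, strap_80, strap_100, strap_120 and the x axis of fixture, either way round below 0.05 rad and (y of strap_60 in the frame of lane_left between -0.009 and 0.009 m or y of strap_60 in the frame of lane_middle between -0.009 and 0.009 m or y of strap_60 in the frame of lane_right between -0.009 and 0.009 m) and z of strap_60 in the frame of line between -0.003 and 0.003 m and angle between each of strap_60, strap_80, strap_100, strap_120's own z axis and vertical below 0.05 rad and linear speed of each of strap_60, strap_80, strap_100, strap_120 below 0.02 m/s and contact force between the fingers and strap_60 below 0.2 N and x of strap_80 in the frame of line between -0.043 and -0.037 m and (y of strap_80 in the frame of lane_left between -0.009 and 0.009 m or y of strap_80 in the frame of lane_middle between -0.009 and 0.009 m or y of strap_80 in the frame of lane_right between -0.009 and 0.009 m) and z of strap_80 in the frame of line between -0.003 and 0.003 m and contact force between the fingers and strap_80 below 0.2 N and x of strap_100 in the frame of line between -0.053 and -0.047 m and (y of strap_100 in the frame of lane_left between -0.009 and 0.009 m or y of strap_100 in the frame of lane_middle between -0.009 and 0.009 m or y of strap_100 in the frame of lane_right between -0.009 and 0.009 m) and z of strap_100 in the frame of line between -0.003 and 0.003 m and contact force between the fingers and strap_100 below 0.2 N and x of strap_120 in the frame of line between -0.063 and -0.057 m and (y of strap_120 in the frame of lane_left between -0.009 and 0.009 m or y of strap_120 in the frame of lane_middle between -0.009 and 0.009 m or y of strap_120 in the frame of lane_right between -0.009 and 0.009 m) and z of strap_120 in the frame of line between -0.003 and 0.003 m and contact force between the fingers and strap_120 below 0.2 N and ((x of line in the frame of strap_80 above 0 m and y of strap_60 in the frame of strap_80 below -0.03 m) or (x of line in the frame of strap_80 below 0 m and y of strap_60 in the frame of strap_80 above 0.03 m)) and ((x of line in the frame of strap_100 above 0 m and y of strap_60 in the frame of strap_100 below -0.03 m) or (x of line in the frame of strap_100 below 0 m and y of strap_60 in the frame of strap_100 above 0.03 m)) and ((x of line in the frame of strap_120 above 0 m and y of strap_60 in the frame of strap_120 below -0.03 m) or (x of line in the frame of strap_120 below 0 m and y of strap_60 in the frame of strap_120 above 0.03 m)) and ((x of line in the frame of strap_100 above 0 m and y of strap_80 in the frame of strap_100 below -0.03 m) or (x of line in the frame of strap_100 below 0 m and y of strap_80 in the frame of strap_100 above 0.03 m)) and ((x of line in the frame of strap_120 above 0 m and y of strap_80 in the frame of strap_120 below -0.03 m) or (x of line in the frame of strap_120 below 0 m and y of strap_80 in the frame of strap_120 above 0.03 m)) and ((x of line in the frame of strap_120 above 0 m and y of strap_100 in the frame of strap_120 below -0.03 m) or (x of line in the frame of strap_120 below 0 m and y of strap_100 in the frame of strap_120 above 0.03 m))), for 0.2 s.
4. the carriage is held at the index mark within 5 mm for 1.5 s (value of joint carriage between 0.28 and 0.29 m), for 1.5 s.
5. the carriage is back home (value of joint carriage below 0.008 m), for 0.2 s.
At the end, for the whole second after the job is handed in: the spanner lies flat in the tray; every strap present lies flat in a lane of its own (centred within 9 mm), longer ones further left, its far end on the scribed line within 3 mm and square within 0.05 rad, at rest; the carriage is home within 8 mm (all of step 1 and all of step 3 and value of joint carriage below 0.008 m); the robot touches nothing.
It fails at once if a bystander is moved more than 30 mm (distance of any of gear, spray_can, bolt_jar, socket, bearing_race from where it was at the start of the episode above 0.03 m).
Of strap_60, strap_80, strap_100, strap_120 only 2 to 3 are there at a start; the rules pass over those that are not, and their reading is None.
At some moment in a run one of strap_60, strap_80, strap_100, strap_120 may be knocked a few centimetres aside while the robot is not near it.
Once in a run the grip may slacken for a moment while it holds something.
It also fails if it takes over 210 s, if anything falls off the work surface, if the arm or the gripper's body presses on something with over 40 N, if the wrist force passes 120 N, or if a joint passes its speed limit or range.

## Working session

There is one attempt and no reset: what is moved stays moved. The work goes in short steps, Python scripts to look and compute and a tool call to move; the robot and the scene stay as the last step left them, time stands still between calls to the robot, and variables do not carry over. Pictures are saved under pics/ and viewed, at most 14 in all, crops included, and the job is handed in when it is done.

Besides the shell and the picture viewer there is one more tool, called after "Call:" by a JSON object that holds its "method" and its "body", one argument or row to a line. move_arm: Moves the arm, as the interface text tells. Its arguments: {"type":"object","properties":{"steps":{"type":"array"}},"required":["steps"]}

```bash
ls; mkdir -p pics; cat > h.py <<'E'
import numpy as np,cv2
from workcell import ctrl,cams
from scipy.spatial.transform import Rotation as R
def pose():
    o=ctrl.get_obs(); T=np.eye(4);T[:3,:3]=R.from_rotvec(o['orientation']).as_matrix();T[:3,3]=o['ee_pos'];return T
def shot(n):
    T=pose(); d=cams.get_image(n)
    if n=='wrist':
        C=T@np.array(d['mount'])
    else:
        C=np.eye(4); C[:3,:3]=np.array(d['rotation']) if np.array(d['rotation']).shape==(3,3) else R.from_rotvec(d['rotation']).as_matrix(); C[:3,3]=d['xyz']
    d['C']=C; return d
def save(d,f): cv2.imwrite('pics/'+f,d['image'][:,:,::-1])
def px2w(d,uv,z):
    K=np.array(d['camera_matrix']);uv=np.atleast_2d(np.array(uv,float))
    s=(uv-K[:2,2])/[K[0,0],K[1,1]]; u=s.copy()
    for _ in range(20): u=s/(1+d['k1']*(u**2).sum(1,keepdims=True))
    r=np.c_[u,np.ones(len(u))]@d['C'][:3,:3].T; c=d['C'][:3,3]
    return c+r*((z-c[2])/r[:,2:3])
def w2px(d,P):
    P=np.atleast_2d(P); q=(P-d['C'][:3,3])@d['C'][:3,:3]; u=q[:,:2]/q[:,2:3]
    u=u*(1+d['k1']*(u**2).sum(1,keepdims=True)); K=np.array(d['camera_matrix'])
    return u*[K[0,0],K[1,1]]+K[:2,2]
E
python3 - <<'E'
from h import *
for n in('top','scene'):
    d=shot(n); save(d,n+'0.png'); print(n,d['C'].round(3).tolist(),d['k1'],np.array(d['camera_matrix']).tolist())
    for t in 'fixture spanner tray strap_60 strap_80 strap_100 strap_120 carriage_grip carriage_pointer gear'.split():
        print(t,[(round(b['p'],2),np.round(b['rect']).tolist()) for b in cams.boxes_of(n,t)[:3]])
o=ctrl.get_obs();print(o['t'],o['ee_pos'],o['orientation'])
E
```

```text
pics
top [[0.03, -0.993, 0.11, 445.708], [-1.0, -0.03, 0.003, 79.021], [0.0, -0.11, -0.994, 1405.156], [0.0, 0.0, 0.0, 1.0]] -0.01190845897500617 [[483.49484859191017, 0.0, 256.0470933292662], [0.0, 483.49484859191017, 197.9366670333859], [0.0, 0.0, 1.0]]
fixture [(0.57, [287.0, 214.0, 138.0, 100.0])]
spanner [(0.74, [290.0, 236.0, 54.0, 28.0]), (0.54, [289.0, 214.0, 139.0, 99.0])]
tray [(0.88, [416.0, 206.0, 86.0, 48.0])]
strap_60 [(0.66, [166.0, 190.0, 14.0, 24.0]), (0.55, [406.0, 268.0, 14.0, 40.0]), (0.43, [170.0, 267.0, 14.0, 18.0])]
strap_80 [(0.66, [166.0, 190.0, 14.0, 24.0]), (0.55, [406.0, 268.0, 14.0, 40.0]), (0.43, [170.0, 267.0, 14.0, 18.0])]
strap_100 [(0.66, [166.0, 190.0, 14.0, 24.0]), (0.55, [406.0, 268.0, 14.0, 40.0]), (0.43, [170.0, 267.0, 14.0, 18.0])]
strap_120 [(0.66, [166.0, 190.0, 14.0, 24.0]), (0.55, [406.0, 268.0, 14.0, 40.0]), (0.43, [170.0, 267.0, 14.0, 18.0])]
carriage_grip [(0.71, [340.0, 183.0, 13.0, 32.0]), (0.33, [289.0, 237.0, 57.0, 26.0])]
carriage_pointer [(0.61, [339.0, 182.0, 11.0, 32.0])]
gear [(0.75, [289.0, 214.0, 146.0, 98.0]), (0.65, [222.0, 
[... 534 characters left out ...]
(0.72, [362.0, 242.0, 25.0, 8.0]), (0.66, [243.0, 121.0, 31.0, 10.0])]
strap_80 [(0.82, [300.0, 276.0, 27.0, 21.0]), (0.72, [362.0, 242.0, 25.0, 8.0]), (0.66, [243.0, 121.0, 31.0, 10.0])]
strap_100 [(0.82, [300.0, 276.0, 27.0, 21.0]), (0.72, [362.0, 242.0, 25.0, 8.0]), (0.66, [243.0, 121.0, 31.0, 10.0])]
strap_120 [(0.82, [300.0, 276.0, 27.0, 21.0]), (0.72, [362.0, 242.0, 25.0, 8.0]), (0.66, [243.0, 121.0, 31.0, 10.0])]
carriage_grip [(0.48, [207.0, 159.0, 19.0, 17.0])]
carriage_pointer [(0.48, [207.0, 162.0, 30.0, 24.0])]
gear [(0.92, [230.0, 251.0, 26.0, 27.0]), (0.69, [244.0, 123.0, 30.0, 6.0])]
1.1 [ 234.03634064 -579.53724657  222.68623209] [3.08390407e+00 5.99070817e-01 2.19900160e-05]
```

```bash
python3 - <<'E'
import cv2
a=cv2.imread('pics/top0.png')[110:320,130:470]
cv2.imwrite('pics/topc.png',cv2.resize(a,(800,494),interpolation=cv2.INTER_CUBIC))
E
```

```text
(no output)
```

View pics/topc.png

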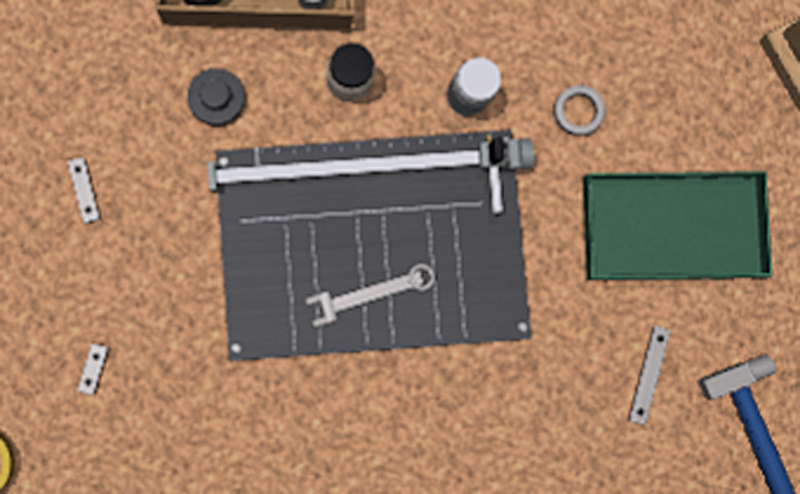

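The top view (crop) shows the fixture with corners at about (217,150), (511,131), (530,338) and (231,359). The spanner's jaw is at (320,308) and its ring at (422,277). There are three straps, at (83,190), (93,369) and (650,376), and the tray is at (678,226).

```bash
cat >> h.py <<'E'
def rect_of(d,m,z):
    ys,xs=np.nonzero(m); W=px2w(d,np.c_[xs,ys],z)[:,:2]
    (c,s,a)=cv2.minAreaRect(W.astype(np.float32)); 
    if s[0]<s[1]: s=s[::-1];a+=90
    return np.array(c),np.array(s),(a+90)%180-90
def fit(P,Q):
    # rigid P(local)->Q ; returns ang,t
    p,q=P.mean(0),Q.mean(0); a=P-p;b=Q-q
    th=np.arctan2((a[:,0]*b[:,1]-a[:,1]*b[:,0]).sum(),(a*b).sum())
    c,s=np.cos(th),np.sin(th);Rm=np.array([[c,-s],[s,c]]); t=q-Rm@p
    return th,t,(P@Rm.T+t-Q)
E
python3 - <<'E'
from h import *
d=shot('top')
f=lambda L:np.array(L)/2.353+[130,110]
Q=px2w(d,f([(217,150),(511,131),(530,338),(231,359),(241,220),(483,204)]),12)[:,:2]
P=np.array([(135,185),(135,-185),(-125,-185),(-125,185),(45,185-30),(45,-150)],float)
print(Q.round(1).tolist())
th,t,r=fit(P[:4],Q[:4]);print('fix',np.degrees(th),t,r.round(1).tolist())
for k,(a,b,z) in dict(spanner=((320,308),(422,277),20),).items(): print(k,px2w(d,f([a,b]),z).round(1).tolist())
print('tray',px2w(d,f([(585,174),(767,172),(771,277),(589,279)]),30).round(1).tolist())
for b in cams.cut_out('top','strap_60')[:3]:
    m=b['pixels'];print(b['p'],b['rect'],m.sum(),[x if np.isscalar(x) else x.round(1) for x in rect_of(d,m,10)])
for b in cams.cut_out('top','spanner')[:1]:
    m=b['pixels'];print(b['p'],b['rect'],m.sum(),rect_of(d,m,20))
d=shot('scene')
for b in cams.cut_out('scene','strap_60')[:3]:
    m=b['pixels'];print(b['p'],b['rect'],m.sum(),[x if np.isscalar(x) else x.round(1) for x in rect_of(d,m,8)])
for t in('spray_can','bolt_jar','socket','bearing_race'):
    print(t,[(round(b['p'],2),px2w(d,[np.array(b['rect'][:2])],20).round().tolist()) for b in cams.boxes_of('scene',t)[:2]])
E
```

```text
[[668.2, 183.7], [703.0, -180.3], [448.2, -205.8], [412.1, 157.1], [582.0, 151.0], [610.7, -146.6]]
fix 5.652513155558332 [552.90328813 -11.78000916] [[0.8, 1.9], [2.5, -2.3], [-1.5, -2.4], [-1.8, 2.9]]
spanner [[476.9, 51.0, 20.0], [518.1, -72.1, 20.0]]
tray [[649.2, -267.8, 30.0], [658.3, -490.8, 30.0], [530.0, -493.6, 30.0], [521.1, -272.9, 30.0]]
0.9 [407.5, 267.8, 17.7, 42.4] 328 [array([ 408.5, -349.2]), array([118.7,  23.7]), -15.227386474609375]
0.56 [168.7, 264.6, 14.3, 19.1] 161 [array([396.1, 325.3]), array([59.7, 23. ]), -11.372482299804688]
0.53 [165.4, 191.4, 16.0, 28.4] 212 [array([616.6, 347. ]), array([82.2, 22.6]), 17.59028434753418]
0.55 [289.3, 237.3, 55.2, 24.2] 300 (array([500.94552612, -10.58318329]), array([153.96032715,  34.18729782]), -69.96121597290039)
0.67 [362.4, 242.8, 21.1, 6.4] 172 [array([398.9, 328.4]), array([63.3, 31. ]), -10.811599731445312]
0.48 [299.6, 276.0, 27.4, 19.7] 251 [array([618.3, 350.2]), array([87. , 25.7]), 17.60455894470215]
0.45 [243.4, 121.8, 32.9, 7.6] 148 [array([ 406.6, -350.5]), array([115.4,  32.2]), -14.424812316894531]
spray_can [(0.83, [[737.0, -167.0, 20.0]])]
bolt_jar [(0.79, [[756.0, -6.0, 20.0]])]
socket [(0.61, [[628.0, -192.0, 20.0]]), (0.54, [[517.0, 485.0, 20.0]])]
bearing_race [(0.64, [[513.0, 487.0, 20.0]]), (0.51, [[742.0, -252.0, 20.0]])]
```

```bash
cat >> h.py <<'E'
def yaw(T): return np.degrees(np.arctan2(T[1,0],T[0,0]))
def plan(wps,n=None):
    """wps: (x,y,z,psi) list; prints per leg: rows of turn (first), then n equal rows of shift"""
    T=pose(); x=np.r_[T[:3,3],yaw(T)]
    print('at',x.round(2),'tilt',np.degrees(np.arccos(-T[2,2])).round(2))
    for w in wps:
        w=np.array(w,float); turn=-((w[3]-x[3]+180)%360-180)/5
        p=np.radians(w[3]); dx,dy,dz=w[:3]-x[:3]
        s=np.array([dx*np.cos(p)+dy*np.sin(p),dx*np.sin(p)-dy*np.cos(p),-dz])/25
        k=int(np.ceil(max(np.abs(s).max(),np.linalg.norm(s)*25/40)-1e-9)); k=max(k,1)
        print('turn',round(turn,2),'total',s.round(2),'= %d x'%k,(s/k).round(3)); x=w
E
python3 -c "
from h import *
plan([(500,-10,222,-71)])"
```

```text
at [ 234.05 -579.51  222.7    21.99] tilt 0.0
turn 18.6 total [-18.08 -17.47   0.03] = 19 x [-0.951 -0.92   0.001]
```

Call:
{"method": "move_arm", "body": {
  "steps": [
    [[0,0,0],1,0],
    [[0,0,0],1,0],
    [[0,0,0],1,0],
    [[0,0,0],1,0],
    [[0,0,0],1,0],
    [[0,0,0],1,0],
    [[0,0,0],1,0],
    [[0,0,0],1,0],
    [[0,0,0],1,0],
    [[0,0,0],1,0],
    [[0,0,0],1,0],
    [[0,0,0],1,0],
    [[0,0,0],1,0],
    [[0,0,0],1,0],
    [[0,0,0],1,0],
    [[0,0,0],1,0],
    [[0,0,0],1,0],
    [[0,0,0],1,0],
    [[0,0,0],0.6,0]
  ]
}}

```text
t: 3.13
ee_pos: [234.0, -579.5, 222.7]
orientation: [-2.553, 1.83, -0.0]
ft_force: [0.2, 0.3, -0.1]
width: 88.0
grasp_force: 0.0
```

Call:
{"method": "move_arm", "body": {
  "steps": [
    [[-0.95,-0.92,0],0,0],
    [[-0.95,-0.92,0],0,0],
    [[-0.95,-0.92,0],0,0],
    [[-0.95,-0.92,0],0,0],
    [[-0.95,-0.92,0],0,0],
    [[-0.95,-0.92,0],0,0],
    [[-0.95,-0.92,0],0,0],
    [[-0.95,-0.92,0],0,0],
    [[-0.95,-0.92,0],0,0],
    [[-0.95,-0.92,0],0,0],
    [[-0.95,-0.92,0],0,0],
    [[-0.95,-0.92,0],0,0],
    [[-0.95,-0.92,0],0,0],
    [[-0.95,-0.92,0],0,0],
    [[-0.95,-0.92,0],0,0],
    [[-0.95,-0.92,0],0,0],
    [[-0.95,-0.92,0],0,0],
    [[-0.95,-0.92,0],0,0],
    [[-0.95,-0.92,0],0,0],
    [[0,0,0],0,0]
  ]
}}

```text
t: 4.8
ee_pos: [491.0, -47.0, 222.9]
orientation: [-2.553, 1.712, 0.037]
ft_force: [0.5, 0.6, 0.1]
width: 88.1
grasp_force: 0.0
```

```bash
python3 - <<'E'
from h import *
d=shot('wrist');save(d,'w1.png'); plan([(500,-10,222,-71)])
E
```

```text
at [490.05 -48.22 222.69 -67.65] tilt 4.02
turn 0.67 total [-1.32 -0.87  0.03] = 2 x [-0.658 -0.437  0.014]
```

View pics/w1.png

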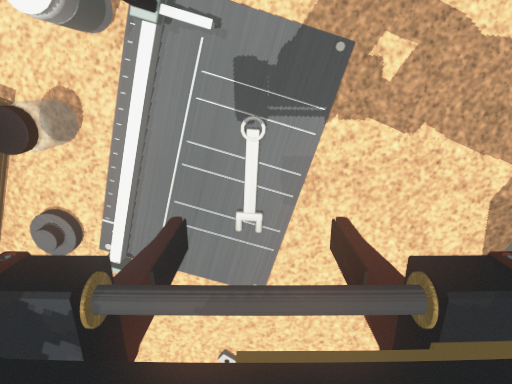

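The wrist view shows the whole plate. The spanner's ring is at (253,129) and its jaw at (249,222). The scribed line runs from (203,38) to (163,228), and the near-right plate corner is at (353,40). Next I check whether the tilt was only lag.

Call:
{"method": "move_arm", "body": {
  "steps": [
    [[0,0,0],0,0],
    [[0,0,0],0,0],
    [[0,0,0],0,0]
  ]
}}

```text
t: 5.1
ee_pos: [489.1, -49.7, 222.6]
orientation: [-2.552, 1.718, 0.038]
ft_force: [1.0, 0.3, -0.6]
width: 87.6
grasp_force: 0.0
```

```bash
python3 - <<'E'
from h import *
d=shot('wrist'); 
g=d['image'].astype(int); cv2.imwrite('pics/w2.png',d['image'][:,:,::-1])
T=pose();print(d['C'].round(3).tolist())
for n in ('spanner',):
  for b in cams.cut_out('wrist',n)[:1]: print(b['p'],b['rect'],rect_of(d,b['pixels'],20))
plan([(500,-10,222,-71)])
E
```

```text
[[-0.926, -0.366, -0.09, 515.373], [-0.375, 0.869, 0.324, -132.26], [-0.04, 0.334, -0.942, 380.939], [0.0, 0.0, 0.0, 1.0]]
0.67 [248.6, 175.8, 34.1, 117.8] (array([499.22613525, -12.31014252]), array([157.68255615,  36.0955925 ]), -69.70042610168457)
at [489.23 -49.65 222.7  -67.82] tilt 4.02
turn 0.64 total [-1.36 -0.92  0.03] = 2 x [-0.68  -0.462  0.014]
```

View pics/w2.png

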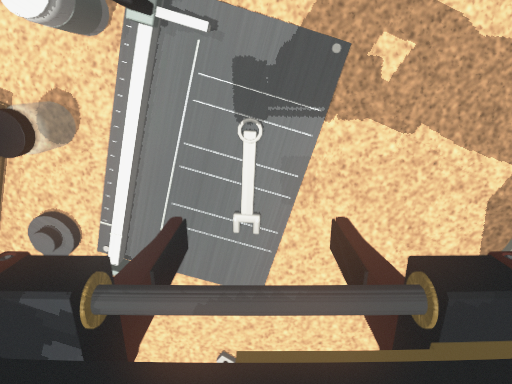

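The tilt stays at 4°, so a fast diagonal clips a joint and leaves the commanded tool tilted. I'll look at the joints to undo it.

```bash
python3 - <<'E'
from h import *
o=ctrl.get_obs();q=np.array(o['qpos']);print(q.round(4),q[1]+q[2]+q[4]-np.pi); T=pose();print(T.round(4)); print(np.degrees(np.arctan2(*T[:2,3][::-1])))
d=shot('wrist');print(np.linalg.inv(T)@d['C'],d['k1'])
E
```

```text
[-0.1694  0.2244  1.9243  0.0837  0.9898  2.5405] -0.0031030788452790503
[[ 3.769000e-01 -9.261000e-01  1.640000e-02  4.892318e+02]
 [-9.245000e-01 -3.750000e-01  6.810000e-02 -4.964750e+01]
 [-5.690000e-02 -4.080000e-02 -9.975000e-01  2.226981e+02]
 [ 0.000000e+00  0.000000e+00  0.000000e+00  1.000000e+00]]
-5.794563406459693
[[-2.21820962e-04 -9.60011693e-01 -2.79959819e-01  7.72112853e+01]
 [ 9.99999806e-01 -3.75668403e-04  4.95875231e-04  1.50618246e-01]
 [-5.81218078e-04 -2.79959655e-01  9.60011590e-01 -1.63103315e+02]
 [ 0.00000000e+00  0.00000000e+00  0.00000000e+00  1.00000000e+00]] -0.028161049919951275
```

Joint 6 hit its range limit (2.54). I'll turn the other way to yaw 109, which is the same grasp, and see if the tilt goes.

Call:
{"method": "move_arm", "body": {
  "steps": [
    [[0,0,0],-1,0],
    [[0,0,0],-1,0],
    [[0,0,0],-1,0],
    [[0,0,0],-1,0],
    [[0,0,0],-1,0],
    [[0,0,0],-1,0],
    [[0,0,0],-1,0],
    [[0,0,0],-1,0],
    [[0,0,0],-1,0],
    [[0,0,0],-1,0],
    [[0,0,0],-1,0],
    [[0,0,0],-1,0],
    [[0,0,0],-1,0],
    [[0,0,0],-1,0],
    [[0,0,0],-1,0],
    [[0,0,0],-1,0],
    [[0,0,0],-1,0],
    [[0,0,0],-1,0]
  ]
}}

```text
t: 6.75
ee_pos: [489.4, -49.4, 222.7]
orientation: [-3.019, -0.597, -0.045]
ft_force: [0.2, -0.9, -0.6]
width: 87.6
grasp_force: 0.0
```

```bash
python3 - <<'E'
from h import *
print(np.round(ctrl.get_obs()['qpos'],3))
d=shot('wrist');save(d,'w3.png'); T=pose(); print(T.round(3)); plan([(500,-10,100,109)])
E
```

```text
[-0.169  0.225  1.924  0.084  0.99   0.965]
[[ 9.22000e-01  3.86000e-01  1.60000e-02  4.89417e+02]
 [ 3.84000e-01 -9.21000e-01  6.80000e-02 -4.93460e+01]
 [ 4.10000e-02 -5.70000e-02 -9.98000e-01  2.22679e+02]
 [ 0.00000e+00  0.00000e+00  0.00000e+00  1.00000e+00]]
at [489.42 -49.35 222.68  22.61] tilt 4.02
turn -17.28 total [1.35 0.91 4.91] = 5 x [0.27  0.183 0.981]
```

View pics/w3.png

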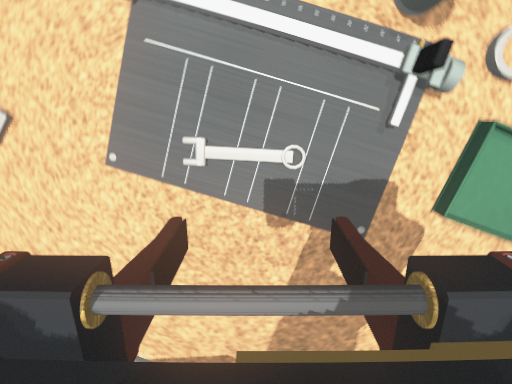

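The plate is well visible: the scribed line runs (147,40)–(379,109) and the spanner (195,152)–(292,156). The tilt persists in joint 4 (0.084), so I'll work it back out at the opposite joint-6 limit.

Call:
{"method": "move_arm", "body": {
  "steps": [
    [[0,0,0],-1,0],
    [[0,0,0],-1,0],
    [[0,0,0],-1,0],
    [[0,0,0],-1,0],
    [[0,0,0],-1,0],
    [[0,0,0],-1,0],
    [[0,0,0],-1,0],
    [[0,0,0],-1,0],
    [[0,0,0],-1,0],
    [[0,0,0],-1,0],
    [[0,0,0],-1,0],
    [[0,0,0],-1,0],
    [[0,0,0],-1,0],
    [[0,0,0],-1,0],
    [[0,0,0],-1,0],
    [[0,0,0],-1,0],
    [[0,0,0],-1,0],
    [[0,0,0],-1,0],
    [[0,0,0],-1,0],
    [[0,0,0],-1,0]
  ]
}}

```text
t: 8.47
ee_pos: [489.5, -49.3, 222.7]
orientation: [-1.507, -2.734, -0.106]
ft_force: [0.7, -0.7, 0.7]
width: 87.9
grasp_force: 0.0
```

Call:
{"method": "move_arm", "body": {
  "steps": [
    [[0,0,0],-1,0],
    [[0,0,0],-1,0],
    [[0,0,0],-1,0],
    [[0,0,0],-1,0],
    [[0,0,0],-1,0],
    [[0,0,0],-1,0],
    [[0,0,0],-1,0],
    [[0,0,0],-1,0],
    [[0,0,0],-1,0],
    [[0,0,0],-1,0],
    [[0,0,0],-1,0],
    [[0,0,0],-1,0],
    [[0,0,0],-1,0],
    [[0,0,0],-1,0],
    [[0,0,0],-1,0],
    [[0,0,0],-1,0],
    [[0,0,0],-1,0],
    [[0,0,0],-1,0],
    [[0,0,0],-1,0],
    [[0,0,0],-0.6,0]
  ]
}}

```text
t: 10.13
ee_pos: [489.4, -49.3, 222.7]
orientation: [-1.068, 2.912, 0.091]
ft_force: [-0.7, 0.2, -1.1]
width: 87.6
grasp_force: 0.0
```

```bash
python3 - <<'E'
from h import *
print(np.round(ctrl.get_obs()['qpos'],4))
plan([(500,-10,100,109)])
E
```

```text
[-0.1686  0.2248  1.9239  0.0838  0.9898 -2.4883]
at [ 489.45  -49.27  222.66 -139.79] tilt 4.02
turn 22.24 total [1.35 0.91 4.91] = 5 x [0.27  0.182 0.981]
```

Call:
{"method": "move_arm", "body": {
  "steps": [
    [[0,0,0],-0.6,0],
    [[0,0,0],-0.5,0],
    [[0,0,0],0,0]
  ]
}}

```text
t: 10.38
ee_pos: [490.9, -41.3, 223.5]
orientation: [-1.191, 2.869, 0.071]
ft_force: [0.0, 0.2, 0.8]
width: 87.8
grasp_force: 0.0
```

```bash
python3 - <<'E'
from h import *
print(np.round(ctrl.get_obs()['qpos'],4))
plan([(500,-10,100,109)])
E
```

```text
[-0.1437  0.224   1.922   0.0678  0.9903 -2.5387]
at [ 490.89  -41.28  223.48 -134.94] tilt 3.27
turn 23.21 total [1.06 0.75 4.94] = 5 x [0.213 0.15  0.988]
```

Call:
{"method": "move_arm", "body": {
  "steps": [
    [[0,0,0],-0.7,0],
    [[0,0,0],-0.7,0],
    [[0,0,0],-0.6,0],
    [[0,0,0],0,0]
  ]
}}

```text
t: 10.72
ee_pos: [493.5, -9.9, 224.4]
orientation: [-1.391, 2.806, -0.004]
ft_force: [-0.4, -0.3, -0.7]
width: 87.6
grasp_force: 0.0
```

```bash
python3 - <<'E'
from h import *
print(np.round(ctrl.get_obs()['qpos'],4))
plan([(500,-10,100,109)])
E
```

```text
[-0.0459  0.223   1.9194  0.0031  0.9894 -2.5392]
at [ 493.53   -9.94  224.42 -127.24] tilt 0.58
turn 24.75 total [-0.09  0.24  4.98] = 5 x [-0.017  0.049  0.995]
```

Call:
{"method": "move_arm", "body": {
  "steps": [
    [[0,0,0],1,0],
    [[0,0,0],1,0],
    [[0,0,0],1,0],
    [[0,0,0],1,0],
    [[0,0,0],1,0],
    [[0,0,0],1,0],
    [[0,0,0],1,0],
    [[0,0,0],1,0],
    [[0,0,0],1,0],
    [[0,0,0],1,0],
    [[0,0,0],1,0],
    [[0,0,0],1,0],
    [[0,0,0],1,0],
    [[0,0,0],1,0],
    [[0,0,0],1,0],
    [[0,0,0],1,0],
    [[0,0,0],1,0],
    [[0,0,0],1,0],
    [[0,0,0],1,0],
    [[0,0,0],1,0]
  ]
}}

```text
t: 12.38
ee_pos: [493.4, -11.8, 224.3]
orientation: [1.268, 2.866, 0.01]
ft_force: [-0.1, 0.5, -0.0]
width: 87.8
grasp_force: 0.0
```

Call:
{"method": "move_arm", "body": {
  "steps": [
    [[0,0,0],1,0],
    [[0,0,0],1,0],
    [[0,0,0],1,0],
    [[0,0,0],1,0],
    [[0,0,0],0.7,0],
    [[0,0,0],0,0]
  ]
}}

```text
t: 12.88
ee_pos: [493.4, -11.8, 224.3]
orientation: [1.823, 2.551, 0.012]
ft_force: [0.4, -0.2, 0.8]
width: 87.8
grasp_force: 0.0
```

```bash
python3 - <<'E'
from h import *
d=shot('wrist');save(d,'w4.png'); print(d['C'].tolist())
for b in cams.cut_out('wrist','spanner')[:1]: print(b['p'],b['rect'],rect_of(d,b['pixels'],20))
plan([(499,-12,100,110)])
E
```

```text
[[0.9461174182811164, 0.3081512213151771, 0.09952213636693152, 466.89371534498923], [0.3236856743622173, -0.9089173836580268, -0.2628626521530251, 60.04261668902251], [0.009455952503587432, 0.28091282364144626, -0.9596867043343038, 387.3528707482102], [0.0, 0.0, 0.0, 1.0]]
0.85 [259.6, 161.9, 33.1, 122.7] (array([497.22750854, -12.49545288]), array([157.85015869,  37.30289459]), -71.10805892944336)
at [493.42 -11.71 224.35 109.18] tilt 0.58
turn -0.16 total [-0.09  0.21  4.97] = 5 x [-0.017  0.041  0.995]
```

View pics/w4.png

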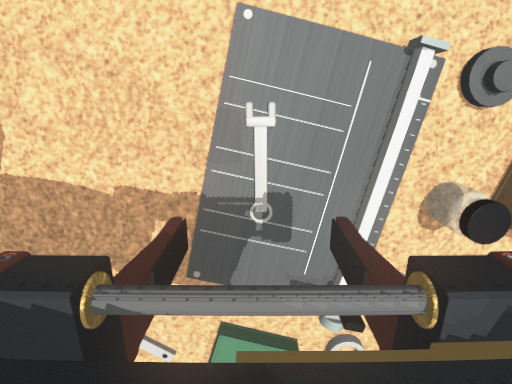

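The spanner is in clear view, with its jaw at (260,112) and ring at (260,212). The scribed line runs (371,62)→(305,273), and the lane lines all show. I descend on the spanner and refine the fixture pose by fitting the lines.

```bash
cat >> h.py <<'E'
from scipy.optimize import least_squares
def fitfix(d,p0,rad=10):
    """p0=(x,y,deg). refine fixture pose from line pixels; returns p, residual stats"""
    g=cv2.GaussianBlur(cv2.cvtColor(np.ascontiguousarray(d['image']),cv2.COLOR_RGB2GRAY),(0,0),0.8).astype(float)
    p=np.array(p0,float)
    for rad in (rad,5,3):
        Q=[];ax=[];val=[]
        L=[(0,45,y) for y in np.arange(-150,151,6)]+[(1,x,y) for y in(104,72,16,-16,-72,-104) for x in np.arange(-115,32,6)]
        c,s=np.cos(np.radians(p[2])),np.sin(np.radians(p[2]));Rm=np.array([[c,-s],[s,c]])
        for k,x,y in L:
            off=np.arange(-rad,rad+.1,.5); loc=np.array([[x+o,y] if k==0 else [x,y+o] for o in off])
            W=np.c_[loc@Rm.T+p[:2],np.full(len(off),12.)]; uv=w2px(d,W)
            if (uv<2).any() or (uv[:,0]>509).any() or (uv[:,1]>381).any(): continue
            v=cv2.remap(g.astype(np.float32),uv[:,0].astype(np.float32)[None],uv[:,1].astype(np.float32)[None],cv2.INTER_LINEAR)[0]
            i=v.argmax()
            if i in(0,len(v)-1) or v[i]-np.median(v)<25 or np.median(v)>130: continue
            Q.append(W[i,:2]);ax.append(k);val.append([x,y][k])
        Q=np.array(Q);ax=np.array(ax);val=np.array(val)
        def f(p):
            c,s=np.cos(np.radians(p[2])),np.sin(np.radians(p[2]))
            l=(Q-p[:2])@np.array([[c,-s],[s,c]]); return l[np.arange(len(l)),ax]-val
        p=least_squares(f,p,loss='soft_l1',f_scale=.7).x
    r=f(p);return p,len(Q),(ax==0).sum(),np.median(abs(r))
def fw(p,l):
    c,s=np.cos(np.radians(p[2])),np.sin(np.radians(p[2]));return np.array(l)@np.array([[c,-s],[s,c]]).T+p[:2]
E
python3 - <<'E'
from h import *
print(fitfix(shot('wrist'),(553,-12,5.6)))
print(fitfix(shot('top'),(553,-12,5.6)))
E
```

```text
Traceback (most recent call last):
  File "h.py", line 67, in fitfix
    p=least_squares(f,p,loss='soft_l1',f_scale=.7).x
      ~~~~~~~~~~~~~^^^^^^^^^^^^^^^^^^^^^^^^^^^^^^^
  File "h.py", line 66, in f
    l=(Q-p[:2])@np.array([[c,-s],[s,c]]); return l[np.arange(len(l)),ax]-val
       ~^~~~~~
ValueError: operands could not be broadcast together with shapes (0,) (2,)
```

Call:
{"method": "move_arm", "body": {
  "steps": [
    [[0,0.05,1],-0.1,0],
    [[0,0.05,1],0,0],
    [[0,0.05,1],0,0],
    [[0,0,1],0,0],
    [[0,0,1],0,0],
    [[0,0,1],0,0],
    [[0,0,1],0,0],
    [[0,0,1],0,0],
    [[0,0,0],0,0]
  ]
}}

```text
t: 13.78
ee_pos: [496.2, -9.7, 20.7]
orientation: [1.809, 2.568, 0.006]
ft_force: [-0.5, 0.1, 0.8]
width: 87.8
grasp_force: 0.0
```

```bash
python3 - <<'E'
from h import *
plan([(498,-12,14,109.2)])
E
```

```text
at [496.19  -9.68  20.75 109.68] tilt 0.24
turn 0.1 total [-0.11  0.04  0.27] = 1 x [-0.111  0.038  0.27 ]
```

Call:
{"method": "move_arm", "body": {
  "steps": [
    [[-0.1,0.04,0.26],0.1,0],
    [[0,0,0],0,0.5],
    [[0,0,0],0,1],
    [[0,0,0],0,1],
    [[0,0,0],0,1],
    [[0,0,0],0,1],
    [[0,0,0],0,1],
    [[0,0,0],0,1],
    [[0,0,0],0,1],
    [[0,0,0],0,1],
    [[0,0,0],0,1],
    [[0,0,0],0,1]
  ]
}}

```text
t: 14.78
ee_pos: [500.6, -11.7, 17.8]
orientation: [1.818, 2.555, 0.012]
ft_force: [-1.5, -1.2, 0.2]
width: 18.2
grasp_force: 0.4
```

```bash
python3 - <<'E'
from h import *
d=shot('wrist')
d['C']=np.array([[0.9461174182811164, 0.3081512213151771, 0.09952213636693152, 466.89371534498923], [0.3236856743622173, -0.9089173836580268, -0.2628626521530251, 60.04261668902251], [0.009455952503587432, 0.28091282364144626, -0.9596867043343038, 387.3528707482102], [0,0,0,1]])
d['image']=cv2.imread('pics/w4.png')[:,:,::-1]
p=(553,-12,5.6)
print(w2px(d,np.c_[fw(p,[(45,100),(45,-100),(-125,185),(-115,104)]),[12]*4]))
print(px2w(d,[(371,62),(305,273),(229,76),(199,231)],12))
E
```

```text
[[354.83727811 110.10881157]
 [310.79268574 249.24407554]
 [237.20786665   0.72731239]
 [231.13355357  75.48729006]]
[[ 583.70030484  150.42636514   12.        ]
 [ 614.06875038 -146.41872839   12.        ]
 [ 426.12105551   78.88293857   12.        ]
 [ 447.05555154 -130.88273737   12.        ]]
```

Call:
{"method": "move_arm", "body": {
  "steps": [
    [[0,0,0],0,1],
    [[0,0,0],0,1],
    [[0,0,0],0,1],
    [[0,0,0],0,1]
  ]
}}

```text
t: 15.17
ee_pos: [500.6, -11.7, 17.8]
orientation: [1.818, 2.555, 0.012]
ft_force: [-0.0, -0.1, 0.3]
width: 15.5
grasp_force: 30.0
```

```bash
python3 - <<'E'
from h import *
o=ctrl.get_obs();print(np.round(o['qpos'],3),o['ee_pos'],o['width'],o['grasp_force'])
d=shot('wrist')
d['C']=np.array([[0.9461174182811164, 0.3081512213151771, 0.09952213636693152, 466.89371534498923], [0.3236856743622173, -0.9089173836580268, -0.2628626521530251, 60.04261668902251], [0.009455952503587432, 0.28091282364144626, -0.9596867043343038, 387.3528707482102], [0,0,0,1]])
d['image']=cv2.imread('pics/w4.png')[:,:,::-1]
p=(553,-12,5.6)
g=cv2.cvtColor(np.ascontiguousarray(d['image']),cv2.COLOR_RGB2GRAY)
off=np.arange(-10,11)
uv=w2px(d,np.c_[fw(p,np.c_[45+off,0*off+60]),12+0*off]);print(uv[[0,-1]]);print(g[uv[:,1].astype(int),uv[:,0].astype(int)])
E
```

```text
[-0.049  0.586  2.008  0.006  0.539 -0.388] [500.62199359 -11.70422212  17.81873618] 15.451551047142605 29.999655783176422
[[337.81568562 139.23901302]
 [352.42427083 142.81643064]]
[124 118 119 122 122 124 121 121 119 121 216 216 242 121 123 123 123 122
 122 122 122]
```

Contact is only at the shank's top edge because the last pose reading was transient. I reopen, lower 4 mm and regrip.

Call:
{"method": "move_arm", "body": {
  "steps": [
    [[0,0,0],0,0.6],
    [[0,0,0],0,0.6],
    [[0,0,0],0,0.6],
    [[0,0,0.16],0,0.6],
    [[0,0,0],0,0.6],
    [[0,0,0],0,1],
    [[0,0,0],0,1],
    [[0,0,0],0,1],
    [[0,0,0],0,1],
    [[0,0,0],0,1],
    [[0,0,0],0,1],
    [[0,0,0],0,1],
    [[0,0,0],0,1]
  ]
}}

```text
t: 16.3
ee_pos: [500.8, -11.7, 13.9]
orientation: [1.818, 2.554, 0.012]
ft_force: [0.4, -0.3, -0.5]
width: 16.6
grasp_force: 30.0
```

```bash
sed -i 's/np.median(v)>130/np.median(v)>165/' h.py; python3 - <<'E'
from h import *
o=ctrl.get_obs();print(o['ee_pos'],o['width'],o['grasp_force'])
d=shot('wrist')
try: print('live top',fitfix(shot('top'),(553,-12,5.6)))
except Exception as e: print(e)
d['C']=np.array([[0.9461174182811164, 0.3081512213151771, 0.09952213636693152, 466.89371534498923], [0.3236856743622173, -0.9089173836580268, -0.2628626521530251, 60.04261668902251], [0.009455952503587432, 0.28091282364144626, -0.9596867043343038, 387.3528707482102], [0,0,0,1]])
d['image']=cv2.imread('pics/w4.png')[:,:,::-1]
print(fitfix(d,(553,-12,5.6)))
plan([(500,-11,110,109),(590,-381,110,92.3)])
E
```

```text
[500.80174859 -11.71268252  13.88934327] 16.64002830463914 29.994691014289856
operands could not be broadcast together with shapes (0,) (2,) 
(array([553.9492993 , -12.34625263,   5.84219355]), 96, np.int64(31), np.float64(0.18708557587983687))
at [500.76 -11.7   13.87 109.13] tilt 0.57
turn 0.03 total [ 0.04 -0.02 -3.85] = 4 x [ 0.009 -0.005 -0.961]
turn 3.34 total [-14.93   3.    -0.  ] = 15 x [-0.996  0.2   -0.   ]
```

Call:
{"method": "move_arm", "body": {
  "steps": [
    [[0,0,-0.5],0,1],
    [[0,0,-1],0,1],
    [[0,0,-1],0,1],
    [[0,0,-1],0,1],
    [[0,0,-0.35],1,1],
    [[0,0,0],1,1],
    [[0,0,0],1,1],
    [[0,0,0],0.3,1],
    [[0,0,0],0,1],
    [[0,0,0],0,1]
  ]
}}

```text
t: 17.23
ee_pos: [499.7, -11.9, 110.1]
orientation: [2.165, 2.269, 0.013]
ft_force: [0.3, -0.5, -1.2]
width: 16.7
grasp_force: 30.0
```

Call:
{"method": "move_arm", "body": {
  "steps": [
    [[-0.93,0.19,0],0,1],
    [[-0.93,0.19,0],0,1],
    [[-0.93,0.19,0],0,1],
    [[-0.93,0.19,0],0,1],
    [[-0.93,0.19,0],0,1],
    [[-0.93,0.19,0],0,1],
    [[-0.93,0.19,0],0,1],
    [[-0.93,0.19,0],0,1],
    [[-0.93,0.19,0],0,1],
    [[-0.93,0.19,0],0,1],
    [[-0.93,0.19,0],0,1],
    [[-0.93,0.19,0],0,1],
    [[-0.93,0.19,0],0,1],
    [[-0.93,0.19,0],0,1],
    [[-0.93,0.19,0],0,1],
    [[-0.93,0.19,0],0,1],
    [[0,0,0],0,1],
    [[0,0,0],0,1],
    [[0,0,0],0,1]
  ]
}}

```text
t: 18.82
ee_pos: [592.1, -379.3, 109.4]
orientation: [2.167, 2.27, 0.013]
ft_force: [-0.2, -0.4, -1.3]
width: 16.2
grasp_force: 30.0
```

```bash
python3 - <<'E'
from h import *
o=ctrl.get_obs();print(o['t'],o['ee_pos'],o['width'],o['grasp_force'],np.round(o['qpos'],2))
d=shot('wrist')
for n in('spanner','tray'):
  for b in cams.cut_out('wrist',n)[:1]: print(n,b['p'],b['rect'],rect_of(d,b['pixels'],30 if n=='tray' else 100))
d=shot('top')
for b in cams.cut_out('top','spanner')[:1]: print(b['p'],b['rect'],rect_of(d,b['pixels'],110))
plan([(588,-381,12,92.3)])
E
```

```text
18.8167 [ 592.13519189 -379.32404829  109.36847147] 16.249592343967155 29.993309676647186 [-0.59  0.66  1.51  0.01  0.97 -0.64]
spanner 0.85 [257.4, 219.5, 73.8, 252.6] (array([ 592.41455078, -386.3934021 ]), array([174.39430237,  41.65818405]), -87.09672617912292)
tray 0.96 [259.2, 173.8, 163.7, 220.5] (array([ 590.81866455, -372.30331421]), array([195.50233459, 131.07672119]), -87.70291233062744)
at [ 592.84 -379.19  110.18   92.69] tilt 0.57
turn 0.08 total [-0.06 -0.2   3.93] = 4 x [-0.016 -0.049  0.982]
```

Call:
{"method": "move_arm", "body": {
  "steps": [
    [[-0.06,-0.1,1],0,1],
    [[0,0,1],0,1],
    [[0,0,1],0,1],
    [[0,0,0.6],0,1],
    [[0,0,0.3],0,1],
    [[0,0,0.18],0,1],
    [[0,0,0],0,1],
    [[0,0,0],0,1],
    [[0,0,0],0,0.6],
    [[0,0,0],0,0.6],
    [[0,0,0],0,0.6],
    [[0,0,0],0,0.6],
    [[0,0,0],0,0.6]
  ]
}}

```text
t: 20.15
ee_pos: [591.6, -381.6, 8.6]
orientation: [2.166, 2.267, 0.014]
ft_force: [0.4, 1.0, -0.3]
width: 34.9
grasp_force: 0.0
```

```bash
python3 - <<'E'
from h import *
o=ctrl.get_obs();print(o['t'],o['ee_pos'],o['width'],o['grasp_force'],o['ft_force'])
plan([(590,-381,100,92.3),(408.5,-349,100,165.5),(408.5,-349,20,165.5)])
E
```

```text
20.15 [ 591.63912944 -381.60240936    8.63520661] 34.8716894727681 0.0 [ 0.39759835  0.96876095 -0.27864107]
at [ 591.64 -381.6     8.64   92.63] tilt 0.6
turn 0.07 total [ 0.03 -0.06 -3.65] = 4 x [ 0.007 -0.016 -0.914]
turn -14.64 total [ 7.35 -0.58 -0.  ] = 8 x [ 0.919 -0.072 -0.   ]
turn -0.0 total [0.  0.  3.2] = 4 x [0.  0.  0.8]
```

Call:
{"method": "move_arm", "body": {
  "steps": [
    [[0,0,-0.6],0,0.6],
    [[0,0,-1],0,0.6],
    [[0,0,-1],0,0.3],
    [[0,0,-1],1,0.3],
    [[0,0,-1],1,0.3],
    [[0,0,-1],1,0.3],
    [[0,0,0],1,0.3],
    [[0,0,0],1,0.3],
    [[0,0,0],1,0.3],
    [[0,0,0],1,0.3],
    [[0,0,0],1,0.3],
    [[0,0,0],1,0.3],
    [[0,0,0],1,0.3],
    [[0,0,0],1,0.3],
    [[0,0,0],1,0.3],
    [[0,0,0],1,0.3],
    [[0,0,0],1,0.3],
    [[0,0,0],1,0.3],
    [[0,0,0],1,0.3],
    [[0,0,0],1,0.3]
  ]
}}

```text
t: 21.82
ee_pos: [590.1, -381.9, 149.4]
orientation: [-3.134, -0.202, -0.017]
ft_force: [0.2, -0.6, -1.4]
width: 61.3
grasp_force: 0.0
```

Call:
{"method": "move_arm", "body": {
  "steps": [
    [[0,0,0],1,0.3],
    [[0,0,0],1,0.3],
    [[0,0,0],1,0.3],
    [[0,0,0],1,0.3],
    [[0,0,0],0.5,0.3],
    [[0,0,0],0,0.3],
    [[0,0,0],0,0.3],
    [[0,0,0],0,0.3]
  ]
}}

```text
t: 22.48
ee_pos: [590.1, -381.8, 148.7]
orientation: [-3.112, 0.404, -0.015]
ft_force: [0.5, 0.6, -0.0]
width: 61.2
grasp_force: 0.0
```

```bash
python3 - <<'E'
from h import *
d=shot('top')
for n in ('spanner','tray'):
  for b in cams.cut_out('top',n)[:2]: print(n,b['p'],b['rect'],rect_of(d,b['pixels'],10 if n=='spanner' else 30))
for b in cams.cut_out('top','strap_60')[:4]:
    m=b['pixels'];print(b['p'],b['rect'],[x if np.isscalar(x) else x.round(1) for x in rect_of(d,m,10)])
print(np.round(ctrl.get_obs()['qpos'],2))
plan([(430,-349,140,-15)])
E
```

```text
spanner 0.22 [289.0, 212.4, 136.4, 96.5] (array([560.74432373, -19.07279968]), array([396.46539307, 263.80181885]), -84.85630798339844)
tray 0.72 [407.4, 206.2, 64.0, 47.5] (array([ 589.68835449, -349.17285156]), array([170.95918274, 129.28266907]), -88.27739787101746)
0.68 [166.1, 190.0, 12.9, 24.0] [array([617.7, 347.6]), array([77.3, 22.5]), 16.8144474029541]
0.67 [405.8, 266.6, 14.1, 42.3] [array([ 409. , -348.9]), array([117.8,  23.6]), -13.26788330078125]
0.65 [168.5, 265.6, 13.4, 19.5] [array([396.6, 325.6]), array([57.8, 19.9]), -14.58038330078125]
[-0.59  0.61  1.5   0.01  1.03  1.23]
at [ 590.05 -381.75  148.2   -14.84] tilt 0.58
turn 0.03 total [-6.52  0.39  0.33] = 7 x [-0.932  0.056  0.047]
```

Call:
{"method": "move_arm", "body": {
  "steps": [
    [[-0.95,0.07,0.05],0,0.3],
    [[-0.95,0.07,0.05],0,0.3],
    [[-0.95,0.07,0.05],0,0.3],
    [[-0.95,0.07,0.05],0,0.3],
    [[-0.95,0.07,0.05],0,0.3],
    [[-0.95,0.07,0.05],0,0.3],
    [[-0.95,0.07,0],0,0.3],
    [[-0.95,0.07,0],0,0.3],
    [[0,0,0],0,0.3],
    [[0,0,0],0,0.3],
    [[0,0,0],0,0.3]
  ]
}}

```text
t: 23.6
ee_pos: [403.7, -347.2, 139.3]
orientation: [-3.112, 0.406, -0.017]
ft_force: [-0.5, -0.3, 0.3]
width: 61.3
grasp_force: 0.0
```

```bash
python3 - <<'E'
from h import *
d=shot('wrist');save(d,'w5.png')
for b in cams.cut_out('wrist','strap_120')[:2]: print(b['p'],b['rect'],rect_of(d,b['pixels'],10))
plan([(409,-349,60,-14)])
E
```

```text
0.69 [267.4, 172.2, 20.5, 116.9] (array([ 407.39025879, -354.16073608]), array([120.44152832,  21.1805687 ]), -15.134605407714844)
0.31 [256.1, 42.8, 272.0, 81.1] (array([ 532.41156006, -378.58306885]), array([246.0098114 ,  71.85262299]), 75.02483367919922)
at [ 404.06 -347.07  139.1   -14.85] tilt 0.62
turn -0.17 total [0.21 0.03 3.16] = 4 x [0.053 0.007 0.791]
```

View pics/w5.png

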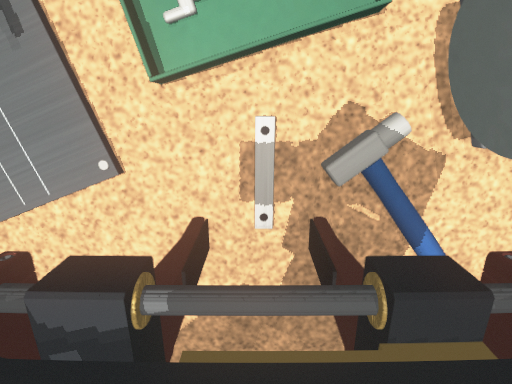

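The strap lies at (264,172), fully visible and clear of the hammer. The spanner shows in the tray at the top. I descend and grip the 120 strap.

```bash
python3 -c "
from h import *
plan([(407.5,-352.5,2.5,-15.1)])"
```

```text
at [ 404.06 -347.07  139.1   -14.85] tilt 0.62
turn 0.05 total [0.19 0.17 5.46] = 6 x [0.032 0.029 0.911]
```

Call:
{"method": "move_arm", "body": {
  "steps": [
    [[0.19,0.17,1],0,0.3],
    [[0,0,1],0,0.3],
    [[0,0,1],0,0.3],
    [[0,0,1],0,0.3],
    [[0,0,0.8],0,0.3],
    [[0,0,0.4],0,0.3],
    [[0,0,0.26],0,0.3],
    [[0,0,0],0,0.3],
    [[0,0,0],0,0.3],
    [[0,0,0],0,1],
    [[0,0,0],0,1],
    [[0,0,0],0,1],
    [[0,0,0],0,1],
    [[0,0,0],0,1],
    [[0,0,0],0,1],
    [[0,0,0],0,1],
    [[0,0,0],0,1],
    [[0,0,0],0,1],
    [[0,0,0],0,1]
  ]
}}

```text
t: 25.28
ee_pos: [407.8, -351.7, 2.5]
orientation: [-3.112, 0.406, -0.015]
ft_force: [-0.6, -1.9, 3.4]
width: 20.1
grasp_force: 3.0
```

```bash
python3 - <<'E'
from h import *
o=ctrl.get_obs();print(o['t'],o['ee_pos'],o['width'],o['grasp_force'],o['ft_force'])
p=(553.95,-12.35,5.84)
for L,y in((120,88),(80,0),(60,-88)): print(L,fw(p,(45-30-L/2,y)))
a=fw(p,(45-30-60,88))
plan([(407.5,-352.5,100,-15),(*a,100,5.84)])
E
```

```text
25.2833 [ 407.81728741 -351.69464811    2.54483521] 20.12376771360755 3.004206083714962 [-0.63964513 -1.90628779  3.35679805]
120 [500.22948073  70.61448523]
80 [529.07975211 -14.89377076]
60 [ 547.98192433 -101.41953504]
at [ 407.82 -351.69    2.54  -14.88] tilt 0.58
turn 0.02 total [-0.    0.03 -3.9 ] = 4 x [-0.001  0.009 -0.975]
turn -4.17 total [  5.41 -16.46  -0.  ] = 17 x [ 0.318 -0.968 -0.   ]
```

Call:
{"method": "move_arm", "body": {
  "steps": [
    [[0,0,0],0,1],
    [[0,0,0],0,1],
    [[0,0,-0.5],0,1],
    [[0,0,-1],0,1],
    [[0,0,-1],0,1],
    [[0,0,-1],-1,1],
    [[0,0,0],-1,1],
    [[0,0,0],-1,1],
    [[0,0,0],-1,1],
    [[0,0,0],-0.2,1],
    [[0,0,0],0,1]
  ]
}}

```text
t: 26.2
ee_pos: [406.7, -351.4, 90.2]
orientation: [-3.135, -0.166, -0.015]
ft_force: [0.2, -0.2, -1.5]
width: 19.8
grasp_force: 30.0
```

Call:
{"method": "move_arm", "body": {
  "steps": [
    [[0.3,-0.91,0],0,1],
    [[0.3,-0.91,0],0,1],
    [[0.3,-0.91,0],0,1],
    [[0.3,-0.91,0],0,1],
    [[0.3,-0.91,0],0,1],
    [[0.3,-0.91,0],0,1],
    [[0.3,-0.91,0],0,1],
    [[0.3,-0.91,0],0,1],
    [[0.3,-0.91,0],0,1],
    [[0.3,-0.91,0],0,1],
    [[0.3,-0.91,0],0,1],
    [[0.3,-0.91,0],0,1],
    [[0.3,-0.91,0],0,1],
    [[0.3,-0.91,0],0,1],
    [[0.3,-0.91,0],0,1],
    [[0.3,-0.91,0],0,1],
    [[0.3,-0.91,0],0,1],
    [[0.3,-0.91,0],0,1],
    [[0,0,0],0,1],
    [[0,0,0],0,1]
  ]
}}

```text
t: 27.87
ee_pos: [497.3, 70.8, 91.8]
orientation: [-3.135, -0.168, -0.015]
ft_force: [-0.5, 0.5, -1.7]
width: 19.9
grasp_force: 30.0
```

```bash
python3 - <<'E'
from h import *
o=ctrl.get_obs();print(o['t'],o['width'],o['grasp_force'])
d=shot('wrist');save(d,'w6.png')
for b in cams.cut_out('wrist','strap_120')[:2]: print(b['p'],b['rect'],rect_of(d,b['pixels'],pose()[2,3]+7.5))
print(fitfix(d,(554,-12,5.8)))
plan([(500.2,70.6,15,5.84)])
E
```

```text
27.8667 19.876073199908472 29.996733963489532
0.79 [260.8, 227.8, 36.8, 190.6] (array([497.88748169,  70.38214874]), array([121.14043427,  20.65700912]), 5.777918815612793)
0.55 [5.2, 243.8, 10.5, 11.7] (array([475.30551147, 223.72125244]), array([11.62790394,  5.58757305]), -8.358139038085938)
(array([553.61787098, -13.09514036,   5.87219742]), 149, np.int64(44), np.float64(0.01953898233683482))
at [496.86  69.45  91.67   6.07] tilt 0.52
turn 0.05 total [ 0.14 -0.03  3.07] = 4 x [ 0.034 -0.008  0.767]
```

View pics/w6.png

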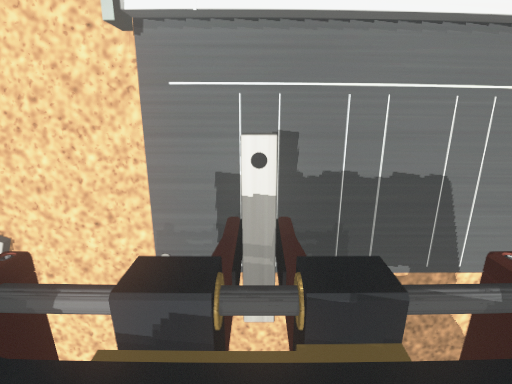

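The strap is held square at (260,230), right in the left lane, below the scribed line at row 84. I lower it and let go.

```bash
python3 - <<'E'
from h import *
p=(553.65,-12.9,5.86)
d=shot('wrist')
b=cams.cut_out('wrist','strap_120')[0]; print(b['p'],b['rect'],rect_of(d,b['pixels'],pose()[2,3]+7.5))
print(fitfix(d,(554,-12,5.8)))
plan([(*(fw(p,(-45,88))-[.6,.4]),15.3,5.86)])
E
```

```text
0.61 [259.4, 226.6, 35.9, 190.0] (array([497.88375854,  69.30897522]), array([120.17621613,  20.27560616]), 5.984645843505859)
(array([553.73404769, -12.92710205,   5.87325467]), 153, np.int64(45), np.float64(0.008662255873929325))
at [496.94  69.02  91.72   6.03] tilt 0.54
turn 0.03 total [ 0.1  -0.02  3.06] = 4 x [ 0.024 -0.004  0.764]
```

Call:
{"method": "move_arm", "body": {
  "steps": [
    [[0.1,-0.02,1],0,1],
    [[0,0,1],0,1],
    [[0,0,0.6],0,1],
    [[0,0,0.3],0,1],
    [[0,0,0.16],0,1],
    [[0,0,0],0,1],
    [[0,0,0],0,1],
    [[0,0,0],0,0.6],
    [[0,0,0],0,0.6],
    [[0,0,0],0,0.6],
    [[0,0,0],0,0.6],
    [[0,0,0],0,0.6]
  ]
}}

```text
t: 29.07
ee_pos: [500.8, 70.8, 15.6]
orientation: [-3.135, -0.168, -0.016]
ft_force: [-0.3, -0.1, -0.1]
width: 34.7
grasp_force: 0.0
```

```bash
python3 - <<'E'
from h import *
o=ctrl.get_obs();print(o['t'],o['ee_pos'],o['width'],o['grasp_force'],o['ft_force'])
T=pose()
plan([(500,70,100,6),(390,322,120,-13)])
E
```

```text
29.0667 [500.76606562  70.8264972   15.6346769 ] 34.707048484666835 0.0 [-0.32583875 -0.14804556 -0.13537113]
at [500.77  70.83  15.63   6.13] tilt 0.61
turn 0.03 total [-0.03  0.03 -3.37] = 4 x [-0.008  0.007 -0.844]
turn 3.8 total [-6.55 -8.83 -0.8 ] = 9 x [-0.728 -0.981 -0.089]
```

Call:
{"method": "move_arm", "body": {
  "steps": [
    [[0,0,-0.5],0,0.6],
    [[0,0,-1],0,0.6],
    [[0,0,-1],0,0.3],
    [[0,0,-1],1,0.3],
    [[0,0,-0.7],1,0.3],
    [[0,0,0],1,0.3],
    [[0,0,0],0.8,0.3],
    [[-0.65,-0.88,0],0,0.3],
    [[-0.65,-0.88,0],0,0.3],
    [[-0.65,-0.88,0],0,0.3],
    [[-0.65,-0.88,0],0,0.3],
    [[-0.65,-0.88,0],0,0.3],
    [[-0.65,-0.88,0],0,0.3],
    [[-0.65,-0.88,0],0,0.3],
    [[-0.65,-0.88,0],0,0.3],
    [[-0.65,-0.88,0],0,0.3],
    [[-0.65,-0.88,0],0,0.3],
    [[0,0,0],0,0.3],
    [[0,0,0],0,0.3],
    [[0,0,0],0,0.3]
  ]
}}

```text
t: 30.73
ee_pos: [390.0, 320.8, 119.8]
orientation: [-3.119, 0.351, -0.014]
ft_force: [-0.1, -0.1, 1.0]
width: 61.2
grasp_force: 0.0
```

```bash
python3 - <<'E'
from h import *
d=shot('wrist')
for b in cams.cut_out('wrist','strap_60')[:2]:
    r=rect_of(d,b['pixels'],10); print(b['p'],b['rect'],r)
c,s,a=rect_of(d,cams.cut_out('wrist','strap_60')[0]['pixels'],10)
plan([(*c,2.5,a)])
d=shot('top')
for b in cams.cut_out('top','strap_60')[:4]:
    m=b['pixels'];print(b['p'],b['rect'],[x if np.isscalar(x) else x.round(1) for x in rect_of(d,m,10)])
E
```

```text
0.96 [253.8, 178.7, 19.7, 56.7] (array([396.45922852, 324.91348267]), array([60.95449448, 20.30806351]), -15.363372802734375)
0.87 [482.4, 36.8, 35.5, 73.6] (array([480.24285889, 100.97802734]), array([63.28218842, 28.04435158]), 5.603626251220703)
at [390.46 320.24 119.87 -12.95] tilt 0.56
turn 0.48 total [ 0.18 -0.24  4.69] = 5 x [ 0.036 -0.049  0.939]
0.55 [167.0, 191.9, 14.6, 25.4] [array([615.7, 346.7]), array([81.6, 21.8]), 16.807580947875977]
0.5 [249.2, 229.4, 9.2, 44.0] [array([512.5, 112.5]), array([122. ,  23.6]), 5.165831089019775]
```

The 120 strap has been knocked aside (now about 40 mm left of its lane). I'll get the 60 first and mend that afterwards.

Call:
{"method": "move_arm", "body": {
  "steps": [
    [[0.18,-0.24,1],0.48,0.3],
    [[0,0,1],0,0.3],
    [[0,0,1],0,0.3],
    [[0,0,0.9],0,0.3],
    [[0,0,0.5],0,0.3],
    [[0,0,0.29],0,0.3],
    [[0,0,0],0,0.3],
    [[0,0,0],0,0.3],
    [[0,0,0],0,1],
    [[0,0,0],0,1],
    [[0,0,0],0,1],
    [[0,0,0],0,1],
    [[0,0,0],0,1],
    [[0,0,0],0,1],
    [[0,0,0],0,1],
    [[0,0,0],0,1],
    [[0,0,0],0,1],
    [[0,0,0],0,1],
    [[0,0,0],0,1]
  ]
}}

```text
t: 32.57
ee_pos: [397.0, 326.3, 2.9]
orientation: [-3.11, 0.417, -0.015]
ft_force: [-0.9, -0.9, 5.0]
width: 19.2
grasp_force: 30.0
```

```bash
python3 - <<'E'
from h import *
o=ctrl.get_obs();print(o['t'],o['ee_pos'],o['width'],o['grasp_force'],o['ft_force'])
p=(553.7,-12.9,5.87)
plan([(396.5,325,100,5.9),(*fw(p,(-15,-88)),100,5.9)])
E
```

```text
32.5667 [397.01145985 326.33458295   2.87173524] 19.167318420910977 30.006829798221588 [-0.93811721 -0.90645652  4.99981422]
at [397.01 326.33   2.87 -15.27] tilt 0.58
turn -4.23 total [-0.03  0.05 -3.89] = 4 x [-0.006  0.013 -0.971]
turn -0.0 total [ 4.26 17.61 -0.  ] = 18 x [ 0.237  0.978 -0.   ]
```

Call:
{"method": "move_arm", "body": {
  "steps": [
    [[0,0,-0.5],0,1],
    [[0,0,-1],0,1],
    [[0,0,-1],0,1],
    [[0,0,-1],-1,1],
    [[0,0,0],-1,1],
    [[0,0,0],-1,1],
    [[0,0,0],-1,1],
    [[0,0,0],-0.25,1],
    [[0,0,0],0,1],
    [[0,0,0],0,1]
  ]
}}

```text
t: 33.4
ee_pos: [396.1, 326.1, 90.4]
orientation: [-3.135, -0.16, -0.015]
ft_force: [0.9, -0.6, -1.2]
width: 19.6
grasp_force: 30.0
```

Call:
{"method": "move_arm", "body": {
  "steps": [
    [[0.22,0.93,0],0,1],
    [[0.22,0.93,0],0,1],
    [[0.22,0.93,0],0,1],
    [[0.22,0.93,0],0,1],
    [[0.22,0.93,0],0,1],
    [[0.22,0.93,0],0,1],
    [[0.22,0.93,0],0,1],
    [[0.22,0.93,0],0,1],
    [[0.22,0.93,0],0,1],
    [[0.22,0.93,0],0,1],
    [[0.22,0.93,0],0,1],
    [[0.22,0.93,0],0,1],
    [[0.22,0.93,0],0,1],
    [[0.22,0.93,0],0,1],
    [[0.22,0.93,0],0,1],
    [[0.22,0.93,0],0,1],
    [[0.22,0.93,0],0,1],
    [[0.22,0.93,0],0,1],
    [[0.2,0.85,0],0,1],
    [[0,0,0],0,1]
  ]
}}

```text
t: 35.07
ee_pos: [547.1, -103.6, 90.8]
orientation: [-3.137, -0.157, -0.019]
ft_force: [0.6, -1.1, -0.9]
width: 19.5
grasp_force: 30.0
```

Call:
{"method": "move_arm", "body": {
  "steps": [
    [[0,0,0],0,1],
    [[0,0,0],0,1],
    [[0,0,0],0,1]
  ]
}}

```text
t: 35.32
ee_pos: [544.7, -99.5, 90.4]
orientation: [-3.135, -0.164, -0.014]
ft_force: [-0.3, -0.0, -1.4]
width: 19.2
grasp_force: 30.0
```

```bash
python3 - <<'E'
from h import *
o=ctrl.get_obs();print(o['t'],o['width'],o['grasp_force'])
d=shot('wrist');T=pose();save(d,'w7.png')
b=cams.cut_out('wrist','strap_60')[0]; c,s,a=rect_of(d,b['pixels'],T[2,3]+7.5); print(b['p'],b['rect'],c,s,a)
p=fitfix(d,(553.7,-12.9,5.87)); print(p); p=p[0]
t=fw((553.7,-12.9,5.87),(-15,-88)); print('strap-tcp',c-T[:2,3]); plan([(*t,15.3,5.87)])
E
```

```text
35.3167 19.217335513845875 29.998111724853516
0.72 [23.1, 207.0, 46.3, 128.6] [546.82525635  41.77954102] [80.10793304 18.88756561] 5.730815410614014
(array([553.51956164, -11.70782395,   5.71692025]), 144, np.int64(45), np.float64(0.07567093378310119))
strap-tcp [  2.01544367 141.19521079]
at [544.96 -99.48  90.55   6.02] tilt 0.55
turn 0.03 total [0.1  0.11 3.01] = 4 x [0.025 0.028 0.753]
```

Call:
{"method": "move_arm", "body": {
  "steps": [
    [[0.08,0.09,1],0,1],
    [[0,0,1],0,1],
    [[0,0,0.6],0,1],
    [[0,0,0.25],0,1],
    [[0,0,0.15],0,1],
    [[0,0,0],0,1],
    [[0,0,0],0,1],
    [[0,0,0],0,0.6],
    [[0,0,0],0,0.6],
    [[0,0,0],0,0.6],
    [[0,0,0],0,0.6],
    [[0,0,0],0,0.6]
  ]
}}

```text
t: 36.42
ee_pos: [548.6, -102.3, 15.9]
orientation: [-3.135, -0.164, -0.016]
ft_force: [0.2, -0.5, 0.0]
width: 34.6
grasp_force: 0.0
```

```bash
python3 - <<'E'
from h import *
o=ctrl.get_obs();print(o['t'],o['ee_pos'],o['width'],o['grasp_force'],o['ft_force'])
plan([(547,-101,100,6),(590,320,120,17)])
E
```

```text
36.4167 [ 548.55197634 -102.29097129   15.92215423] 34.60383075879176 0.0 [ 0.16655433 -0.5335687   0.01057746]
at [ 548.55 -102.29   15.92    5.97] tilt 0.6
turn -0.01 total [-0.06 -0.06 -3.36] = 4 x [-0.014 -0.014 -0.841]
turn -2.2 total [  6.57 -15.6   -0.8 ] = 16 x [ 0.411 -0.975 -0.05 ]
```

Call:
{"method": "move_arm", "body": {
  "steps": [
    [[0,0,-0.5],0,0.6],
    [[0,0,-1],0,0.6],
    [[0,0,-1],0,0.3],
    [[0,0,-1],-1,0.3],
    [[0,0,-0.7],-1,0.3],
    [[0,0,0],-0.2,0.3],
    [[0,0,0],0,0.3]
  ]
}}

```text
t: 37.0
ee_pos: [548.0, -102.7, 122.1]
orientation: [-3.107, -0.463, -0.02]
ft_force: [0.5, -0.7, 0.9]
width: 60.7
grasp_force: 0.0
```

Call:
{"method": "move_arm", "body": {
  "steps": [
    [[0.37,-0.87,0],0,0.3],
    [[0.37,-0.87,0],0,0.3],
    [[0.37,-0.87,0],0,0.3],
    [[0.37,-0.87,0],0,0.3],
    [[0.37,-0.87,0],0,0.3],
    [[0.37,-0.87,0],0,0.3],
    [[0.37,-0.87,0],0,0.3],
    [[0.37,-0.87,0],0,0.3],
    [[0.37,-0.87,0],0,0.3],
    [[0.37,-0.87,0],0,0.3],
    [[0.37,-0.87,0],0,0.3],
    [[0.37,-0.87,0],0,0.3],
    [[0.37,-0.87,0],0,0.3],
    [[0.37,-0.87,0],0,0.3],
    [[0.37,-0.87,0],0,0.3],
    [[0.37,-0.87,0],0,0.3],
    [[0.37,-0.87,0],0,0.3],
    [[0.37,-0.87,0],0,0.3],
    [[0,0,0],0,0.3],
    [[0,0,0],0,0.3]
  ]
}}

```text
t: 38.67
ee_pos: [591.2, 321.0, 120.4]
orientation: [-3.107, -0.464, -0.012]
ft_force: [0.5, 0.7, -0.1]
width: 61.6
grasp_force: 0.0
```

Call:
{"method": "move_arm", "body": {
  "steps": [
    [[0,0,0],0,0.3],
    [[0,0,0],0,0.3]
  ]
}}

```text
t: 38.83
ee_pos: [591.7, 319.2, 121.3]
orientation: [-3.107, -0.462, -0.013]
ft_force: [0.8, 1.3, -0.7]
width: 61.7
grasp_force: 0.0
```

```bash
python3 - <<'E'
from h import *
d=shot('wrist')
B=cams.cut_out('wrist','strap_80')[:3]
for b in B: print(b['p'],b['rect'],rect_of(d,b['pixels'],10))
c,s,a=rect_of(d,B[0]['pixels'],10)
plan([(*c,2.5,a)])
d=shot('top')
for b in cams.cut_out('top','strap_60')[:4]:
    m=b['pixels'];print(b['p'],b['rect'],[x if np.isscalar(x) else x.round(1) for x in rect_of(d,m,22)])
E
```

```text
0.78 [236.4, 152.5, 21.6, 82.0] (array([615.47088623, 346.42605591]), array([78.91108704, 20.21989822]), 17.302419662475586)
at [592.06 319.32 121.83  16.89] tilt 0.52
turn -0.08 total [ 1.22 -0.76  4.77] = 5 x [ 0.243 -0.151  0.955]
0.72 [321.3, 217.4, 7.6, 19.5] [array([ 548.4, -101.2]), array([60.9, 21. ]), 5.597100257873535]
```

Call:
{"method": "move_arm", "body": {
  "steps": [
    [[0.61,-0.38,1],0,0.3],
    [[0.61,-0.38,1],0,0.3],
    [[0,0,1],0,0.3],
    [[0,0,0.9],0,0.3],
    [[0,0,0.5],0,0.3],
    [[0,0,0.34],0,0.3],
    [[0,0,0],0,0.3],
    [[0,0,0],0,0.3],
    [[0,0,0],0,1],
    [[0,0,0],0,1],
    [[0,0,0],0,1],
    [[0,0,0],0,1],
    [[0,0,0],0,1],
    [[0,0,0],0,1],
    [[0,0,0],0,1],
    [[0,0,0],0,1],
    [[0,0,0],0,1],
    [[0,0,0],0,1],
    [[0,0,0],0,1]
  ]
}}

```text
t: 40.62
ee_pos: [617.0, 347.9, 4.1]
orientation: [-3.106, -0.464, -0.016]
ft_force: [-1.0, -0.2, 3.3]
width: 19.6
grasp_force: 30.0
```

```bash
python3 - <<'E'
from h import *
o=ctrl.get_obs();print(o['t'],o['ee_pos'],o['width'],o['grasp_force'],o['ft_force'])
p=(553.7,-12.6,5.85)
plan([(615.5,346.4,90,5.9),(*fw(p,(-25,0)),90,5.9)])
E
```

```text
40.6167 [617.04235187 347.91772682   4.08648909] 19.601966829103365 30.000211000442505 [-0.99285534 -0.24798559  3.29934665]
at [617.04 347.92   4.09  16.98] tilt 0.58
turn 2.22 total [-0.07  0.05 -3.44] = 4 x [-0.017  0.014 -0.859]
turn -0.0 total [-4.94 14.03 -0.  ] = 15 x [-0.329  0.935 -0.   ]
```

Call:
{"method": "move_arm", "body": {
  "steps": [
    [[0,0,-0.5],0,1],
    [[0,0,-1],0,1],
    [[0,0,-1],1,1],
    [[0,0,-1],1,1],
    [[0,0,0],0.22,1],
    [[0,0,0],0,1],
    [[0,0,0],0,1]
  ]
}}

```text
t: 41.2
ee_pos: [615.5, 347.4, 90.8]
orientation: [-3.136, -0.164, -0.014]
ft_force: [-0.8, -0.3, -2.5]
width: 19.7
grasp_force: 30.0
```

Call:
{"method": "move_arm", "body": {
  "steps": [
    [[-0.31,0.88,0],0,1],
    [[-0.31,0.88,0],0,1],
    [[-0.31,0.88,0],0,1],
    [[-0.31,0.88,0],0,1],
    [[-0.31,0.88,0],0,1],
    [[-0.31,0.88,0],0,1],
    [[-0.31,0.88,0],0,1],
    [[-0.31,0.88,0],0,1],
    [[-0.31,0.88,0],0,1],
    [[-0.31,0.88,0],0,1],
    [[-0.31,0.88,0],0,1],
    [[-0.31,0.88,0],0,1],
    [[-0.31,0.88,0],0,1],
    [[-0.31,0.88,0],0,1],
    [[-0.31,0.88,0],0,1],
    [[-0.31,0.88,0],0,1],
    [[0,0,0],0,1],
    [[0,0,0],0,1],
    [[0,0,0],0,1],
    [[0,0,0],0,1]
  ]
}}

```text
t: 42.87
ee_pos: [528.8, -14.4, 89.1]
orientation: [-3.135, -0.163, -0.014]
ft_force: [0.2, -0.5, -1.6]
width: 19.5
grasp_force: 30.0
```

```bash
python3 - <<'E'
from h import *
o=ctrl.get_obs();print(o['t'],o['width'],o['grasp_force'])
d=shot('wrist');T=pose();save(d,'w8.png')
for b in cams.cut_out('wrist','strap_60')[:4]:
    c,s,a=rect_of(d,b['pixels'],T[2,3]+6); print(b['p'],b['rect'],c,s,a, rect_of(d,b['pixels'],22))
p=fitfix(d,(553.7,-12.6,5.87)); print(p)
t=fw((553.7,-12.6,5.87),(-25,0)); plan([(*t,17,5.87)])
E
```

```text
42.8667 19.50672682557756 29.998978972434998
0.91 [110.2, 197.9, 44.2, 138.7] [540.46887207  71.49760437] [82.4126358  17.26434517] 6.074737071990967 (array([511.04333496, 108.1365509 ]), array([120.7370224 ,  25.29278374]), 6.074747085571289)
0.7 [258.4, 228.1, 33.5, 110.4] [532.67266846 -14.25390816] [72.42933655 19.95017052] 5.670502662658691 (array([499.62164307, -17.49206161]), array([106.11113739,  29.22761345]), 5.670498371124268)
0.64 [366.4, 185.8, 32.5, 64.5] [566.26983643 -71.64981079] [41.18478012 16.05004501] 6.731242656707764 (array([ 548.84259033, -101.57878876]), array([60.33696747, 23.51380348]), 6.73125696182251)
(array([553.60330396, -12.12288483,   5.84446308]), 131, np.int64(49), np.float64(0.3875273948682576))
at [528.92 -14.26  89.39   5.97] tilt 0.56
turn 0.02 total [-0.01  0.04  2.9 ] = 3 x [-0.002  0.012  0.965]
```

View pics/w8.png

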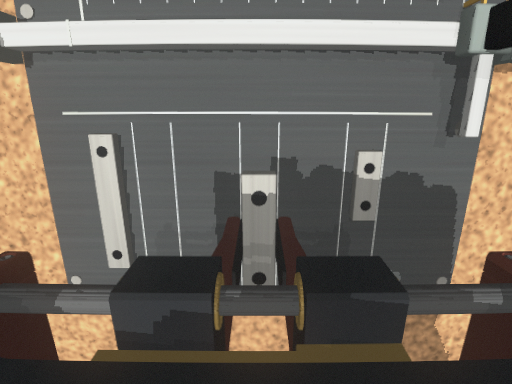

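The 60 strap is in the right lane at (367,185). The 120 has been knocked left, out of its lane, at (110,200), and the 80 is held over the middle lane. I set down the 80 and then fetch the 120.

Call:
{"method": "move_arm", "body": {
  "steps": [
    [[-0.03,0.04,1],0,1],
    [[0,0,1],0,1],
    [[0,0,0.5],0,1],
    [[0,0,0.25],0,1],
    [[0,0,0.15],0,1],
    [[0,0,0],0,1],
    [[0,0,0],0,1],
    [[0,0,0],0,0.6],
    [[0,0,0],0,0.6],
    [[0,0,0],0,0.6],
    [[0,0,0],0,0.6],
    [[0,0,0],0,0.6]
  ]
}}

```text
t: 43.97
ee_pos: [529.1, -16.1, 17.5]
orientation: [-3.136, -0.161, -0.016]
ft_force: [1.1, -0.7, -0.3]
width: 35.2
grasp_force: 0.0
```

```bash
python3 - <<'E'
from h import *
o=ctrl.get_obs();print(o['t'],o['ee_pos'],o['width'],o['grasp_force'],o['ft_force'])
plan([(529,-14,90,6),(511,109,90,6),(511,109,14.5,6),(511,109,30,6),(500,69.5,30,6)])
E
```

```text
43.9667 [529.14461235 -16.10042374  17.50417288] 35.225033409665066 0.0 [ 1.07868745 -0.65129868 -0.33974068]
at [529.14 -16.1   17.5    5.87] tilt 0.61
turn -0.03 total [ 0.   -0.08 -2.9 ] = 3 x [ 0.001 -0.028 -0.967]
turn -0.0 total [-0.2  -4.97 -0.  ] = 5 x [-0.04  -0.994 -0.   ]
turn -0.0 total [0.   0.   3.02] = 4 x [0.    0.    0.755]
turn -0.0 total [ 0.    0.   -0.62] = 1 x [ 0.    0.   -0.62]
turn -0.0 total [-0.6   1.53 -0.  ] = 2 x [-0.301  0.763 -0.   ]
```

Call:
{"method": "move_arm", "body": {
  "steps": [
    [[0,0,-0.5],0,0.6],
    [[0,0,-1],0,0.6],
    [[0,0,-1],0,0.3],
    [[0,0,-0.6],0,0.3],
    [[-0.04,-0.85,0],0,0.3],
    [[-0.04,-0.85,0],0,0.3],
    [[-0.04,-0.85,0],0,0.3],
    [[-0.04,-0.85,0],0,0.3],
    [[-0.04,-0.85,0],0,0.3],
    [[-0.04,-0.85,0],0,0.3],
    [[0,0,0],0,0.3],
    [[0,0,0],0,0.3],
    [[0,0,0],0,0.3]
  ]
}}

```text
t: 45.05
ee_pos: [509.3, 109.7, 95.3]
orientation: [-3.135, -0.162, -0.016]
ft_force: [-1.1, -0.2, -0.1]
width: 61.7
grasp_force: 0.0
```

```bash
python3 - <<'E'
from h import *
d=shot('wrist');T=pose()
for b in cams.cut_out('wrist','strap_60')[:4]:
    print(b['p'],b['rect'],rect_of(d,b['pixels'],22))
d=shot('top')
for b in cams.cut_out('top','strap_60')[:4]:
    m=b['pixels'];print(b['p'],b['rect'],[x if np.isscalar(x) else x.round(1) for x in rect_of(d,m,22)])
plan([(511,109,14.5,6)])
E
```

```text
0.94 [404.6, 186.1, 34.5, 86.6] (array([528.52844238, -14.36454582]), array([79.37311554, 25.19145393]), 5.555294036865234)
0.77 [497.7, 176.3, 28.4, 62.7] (array([545.93927002, -93.15087891]), array([63.92515182, 24.14682579]), 19.32269287109375)
0.72 [257.8, 189.4, 26.4, 134.8] (array([509.86383057, 110.33031464]), array([119.08247375,  21.60953903]), 5.903390884399414)
0.53 [319.7, 217.2, 6.6, 17.2] [array([ 548.3, -103.3]), array([54.6, 20. ]), 0.9197863340377808]
0.45 [290.1, 223.2, 11.9, 29.4] [array([529.9, -16.1]), array([80.8, 25.7]), 4.507363796234131]
at [509.25 109.12  94.87   5.8 ] tilt 0.57
turn -0.04 total [0.07 0.01 3.21] = 4 x [0.017 0.003 0.804]
```

Call:
{"method": "move_arm", "body": {
  "steps": [
    [[0,0.03,1],0,0.3],
    [[0,0,1],0,0.3],
    [[0,0,0.7],0,0.3],
    [[0,0,0.3],0,0.3],
    [[0,0,0.2],0,0.3],
    [[0,0,0],0,0.3],
    [[0,0,0],0,0.3],
    [[0,0,0],0,1],
    [[0,0,0],0,1],
    [[0,0,0],0,1],
    [[0,0,0],0,1],
    [[0,0,0],0,1],
    [[0,0,0],0,1],
    [[0,0,0],0,1],
    [[0,0,0],0,1],
    [[0,0,0],0,1],
    [[0,0,0],0,1],
    [[0,0,0],0,1],
    [[0,0,0],0,1]
  ]
}}

```text
t: 46.83
ee_pos: [510.0, 109.5, 14.9]
orientation: [-3.135, -0.161, -0.016]
ft_force: [-0.5, 0.9, 4.2]
width: 19.8
grasp_force: 30.0
```

```bash
python3 - <<'E'
from h import *
o=ctrl.get_obs();print(o['t'],o['ee_pos'],o['width'],o['grasp_force'],o['ft_force'])
p=fw((553.7,-12.6,5.85),(-45,88)); print(p)
plan([(o['ee_pos'][0]+p[0]-510,o['ee_pos'][1]+p[1]-110.5,o['ee_pos'][2],5.9)])
E
```

```text
46.8333 [510.03626356 109.48509813  14.88833168] 19.825748927512695 30.00162810087204 [-0.4636778   0.94605476  4.24473792]
[499.96500151  70.35510796]
at [510.04 109.49  14.89   5.88] tilt 0.58
turn -0.0 total [-0.56  1.56 -0.  ] = 2 x [-0.282  0.778 -0.   ]
```

Call:
{"method": "move_arm", "body": {
  "steps": [
    [[0,0,-0.3],0,1],
    [[0,0,-0.3],0,1],
    [[-0.28,0.76,0],0,1],
    [[-0.28,0.76,0],0,1],
    [[0,0,0],0,1],
    [[0,0,0],0,1],
    [[0,0,0.3],0,1],
    [[0,0,0.28],0,1],
    [[0,0,0],0,1],
    [[0,0,0],0,1],
    [[0,0,0],0,0.6],
    [[0,0,0],0,0.6],
    [[0,0,0],0,0.6],
    [[0,0,0],0,0.6],
    [[0,0,0],0,0.6],
    [[0,0,-0.5],0,0.6],
    [[0,0,-1],0,0.6],
    [[0,0,-1],0,0.6],
    [[0,0,-1],0,1],
    [[0,0,-1],0,1]
  ]
}}

```text
t: 48.5
ee_pos: [498.6, 69.8, 128.7]
orientation: [-3.135, -0.161, -0.015]
ft_force: [0.2, 0.0, -0.2]
width: 25.2
grasp_force: 0.0
```

```bash
python3 - <<'E'
from h import *
p=(553.7,-12.6,5.85)
plan([(*fw(p,(-45,0)),135,5.85)])
E
```

```text
at [498.57  69.84 128.72   5.87] tilt 0.56
turn 0.0 total [ 0.06  3.51 -0.25] = 4 x [ 0.014  0.876 -0.063]
```

Call:
{"method": "move_arm", "body": {
  "steps": [
    [[-0.4,0.9,-0.2],0,1],
    [[-0.4,0.9,-0.2],0,1],
    [[-0.4,0.9,-0.2],0,1],
    [[-0.4,0.8,-0.2],0,1],
    [[0,0,0],0,1],
    [[0,0,0],0,1],
    [[0,0,0],0,1],
    [[0,0,0],0,1]
  ]
}}

```text
t: 49.17
ee_pos: [468.1, -20.6, 146.9]
orientation: [-3.135, -0.162, -0.015]
ft_force: [-0.8, 0.2, -0.1]
width: 0.3
grasp_force: 0.0
```

```bash
cat >> h.py <<'E'
def straps(d,p):
    """bright-blob free: network masks -> pose in fixture frame rel. line, far-end gap"""
    out=[]
    for b in cams.cut_out('wrist','strap_60')[:5]:
        c,s,a=rect_of(d,b['pixels'],22); t=np.radians(p[2]);l=(c-p[:2])@np.array([[np.cos(t),-np.sin(t)],[np.sin(t),np.cos(t)]])
        out.append((round(b['p'],2),'loc',l.round(1).tolist(),'size',s.round(1).tolist(),'rot',round(a-p[2],1),'gap',round(45-l[0]-s[0]/2,1)))
    return out
E
python3 - <<'E'
from h import *
d=shot('wrist');save(d,'w9.png'); p=fitfix(d,(553.7,-12.6,5.87));print(p)
for s in straps(d,p[0]): print(s)
plan([(*fw(p[0],(-130,88)),60,5.85)])
E
```

```text
(array([553.73113272, -12.23757517,   5.80887114]), 180, np.int64(49), np.float64(0.0883698577015668))
(0.78, 'loc', [-45.5, 86.6], 'size', [119.8, 22.5], 'rot', np.float64(-0.4), 'gap', np.float64(30.6))
(0.73, 'loc', [-26.3, -2.0], 'size', [79.3, 19.1], 'rot', np.float64(-0.3), 'gap', np.float64(31.6))
(0.63, 'loc', [-14.1, -88.8], 'size', [61.0, 24.0], 'rot', np.float64(-0.8), 'gap', np.float64(28.6))
(0.61, 'loc', [-20.5, 4.2], 'size', [374.0, 205.1], 'rot', np.float64(-90.0), 'gap', np.float64(-121.5))
at [468.04 -20.51 146.79   5.94] tilt 0.56
turn 0.02 total [-1.75 -3.5   3.47] = 4 x [-0.438 -0.876  0.868]
```

View pics/w9.png

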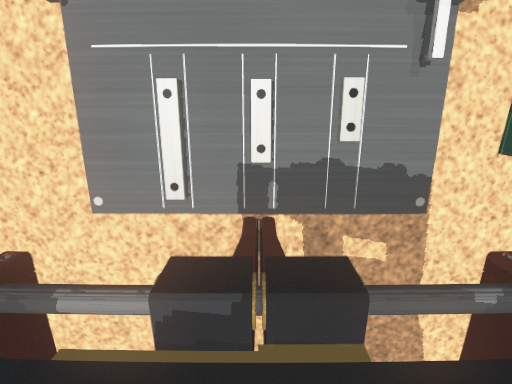

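All three straps are in their lanes about 30 mm short of the line: (169,139), (261,121) and (352,109), with the line at row 46. Now I push them, starting with the 120.

```bash
python3 - <<'E'
from h import *
p=(553.73,-12.4,5.84)
plan([(*fw(p,(-132,87)),40,5.85),(*fw(p,(-132,87)),15.5,5.85),(*fw(p,(-92,87)),15.5,5.85)])
E
```

```text
at [468.04 -20.51 146.79   5.94] tilt 0.56
turn 0.02 total [-1.84 -3.45  4.27] = 5 x [-0.367 -0.691  0.854]
turn -0.0 total [0.   0.   0.98] = 1 x [0.   0.   0.98]
turn -0.0 total [ 1.6  0.  -0. ] = 2 x [ 0.8  0.  -0. ]
```

Call:
{"method": "move_arm", "body": {
  "steps": [
    [[-0.38,-0.69,0.8],0,1],
    [[-0.38,-0.69,0.85],0,1],
    [[-0.38,-0.69,0.85],0,1],
    [[-0.38,-0.69,0.85],0,1],
    [[-0.38,-0.69,0.85],0,1],
    [[0,0,0],0,1],
    [[0,0,0],0,1],
    [[0,0,0],0,1],
    [[0,0,0],0,1]
  ]
}}

```text
t: 50.02
ee_pos: [414.4, 59.8, 42.6]
orientation: [-3.135, -0.161, -0.019]
ft_force: [0.6, 0.8, 0.0]
width: 0.4
grasp_force: 0.0
```

```bash
python3 - <<'E'
from h import *
p=(553.73,-12.4,5.84)
plan([(*fw(p,(-132,87)),15.5,5.85),(*fw(p,(-92,87)),15.5,5.85)])
E
```

```text
at [414.44  59.75  42.62   5.87] tilt 0.72
turn 0.0 total [-0.03 -0.04  1.08] = 2 x [-0.016 -0.021  0.542]
turn -0.0 total [ 1.6  0.  -0. ] = 2 x [ 0.8  0.  -0. ]
```

Call:
{"method": "move_arm", "body": {
  "steps": [
    [[0,-0.04,0.5],0,1],
    [[0,0,0.54],0,1],
    [[0,0,0],0,1],
    [[0.2,0,0],0,1],
    [[0.2,0,0],0,1],
    [[0.2,0,0],0,1],
    [[0.2,0,0],0,1],
    [[0.2,0,0],0,1],
    [[0.2,0,0],0,1],
    [[0.2,0,0],0,1],
    [[0.1,0,0],0,1],
    [[0.1,0,0],0,1],
    [[0,0,0],0,1],
    [[0,0,0],0,1]
  ]
}}

```text
t: 51.18
ee_pos: [453.0, 65.1, 16.1]
orientation: [-3.135, -0.161, -0.016]
ft_force: [-0.2, -0.3, 0.0]
width: 0.3
grasp_force: 0.0
```

```bash
python3 - <<'E'
from h import *
o=ctrl.get_obs();print(o['t'],o['ee_pos'],o['ft_force'])
d=shot('wrist');T=pose();p=fitfix(d,(553.73,-12.4,5.84));print(p)
for s in straps(d,p[0]): print(s)
t=np.radians(5.84);l=(T[:2,3]-[553.73,-12.4])@np.array([[np.cos(t),-np.sin(t)],[np.sin(t),np.cos(t)]]);print('tcp loc',l)
save(d,'w10.png')
E
```

```text
51.1833 [452.98406919  65.12693334  16.09189024] [-0.24177322 -0.26013062  0.04574241]Traceback (most recent call last):
  File "<stdin>", line 3, in <module>
  File "h.py", line 67, in fitfix
    p=least_squares(f,p,loss='soft_l1',f_scale=.7).x
      ~~~~~~~~~~~~~^^^^^^^^^^^^^^^^^^^^^^^^^^^^^^^
    return func(*args, **kwargs)
    vector_fun = VectorFunction(
        fun_wrapped,
    ...<6 lines>...
        workers=workers
    )
    self._update_fun()
    ~~~~~~~~~~~~~~~~^^
    self.f = self.fun_wrapped(xp_copy(self.x))
             ~~~~~~~~~~~~~~~~^^^^^^^^^^^^^^^^^
    return np.atleast_1d(self.fun(x))
                         ~~~~~~~~^^^
    return self.f(x, *self.args, **self.kwargs)
           ~~~~~~^^^^^^^^^^^^^^^^^^^^^^^^^^^^^^
  File "h.py", line 66, in f
    l=(Q-p[:2])@np.array([[c,-s],[s,c]]); return l[np.arange(len(l)),ax]-val
       ~^~~~~~
ValueError: operands could not be broadcast together with shapes (0,) (2,)
```

```bash
cat >> h.py <<'E'
def loc(T,p=(553.73,-12.4,5.84)):
    t=np.radians(p[2]);return (np.asarray(T)[:2]-p[:2])@np.array([[np.cos(t),-np.sin(t)],[np.sin(t),np.cos(t)]])
E
python3 - <<'E'
from h import *
d=shot('wrist');save(d,'w10.png')
for s in straps(d,np.array((553.73,-12.4,5.84))): print(s)
print(w2px(d,np.c_[fw((553.73,-12.4,5.84),[(45,88),(45,120),(45,60)]),[12]*3]))
E
```

```text
(0.82, 'loc', [-24.2, 88.1], 'size', [112.8, 20.3], 'rot', np.float64(-0.1), 'gap', np.float64(12.8))
(0.75, 'loc', [-25.8, 0.1], 'size', [80.1, 24.3], 'rot', np.float64(0.2), 'gap', np.float64(30.8))
[[256.547144   -21.20923252]
 [193.50556351 -20.90589369]
 [311.76252255 -20.99716028]]
```

View pics/w10.png

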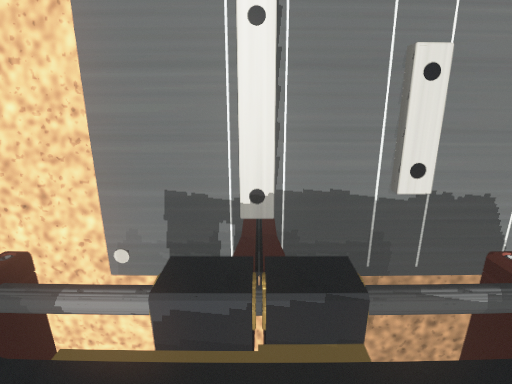

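The 120's near end is in contact with the fingers at (257,218), square in its lane, with about 5 mm to go. I push a bit more, back off and look from above.

Call:
{"method": "move_arm", "body": {
  "steps": [
    [[0.08,0,0],0,1],
    [[0.08,0,0],0,1],
    [[0,0,0],0,1],
    [[0,0,0],0,1],
    [[0,0,0],0,1],
    [[-0.3,0,0],0,1],
    [[-0.7,0,-0.3],0,1],
    [[0,0.6,-1],0,1],
    [[0,0.7,-1],0,1],
    [[0,0.7,-1],0,1],
    [[0,0.7,-1],0,1],
    [[0,0.7,-0.7],0,1],
    [[0,0,0],0,1],
    [[0,0,0],0,1],
    [[0,0,0],0,1],
    [[0,0,0],0,1]
  ]
}}

```text
t: 52.67
ee_pos: [438.1, -21.2, 139.5]
orientation: [-3.135, -0.162, -0.011]
ft_force: [0.1, -0.7, 1.1]
width: 0.4
grasp_force: 0.0
```

```bash
python3 - <<'E'
from h import *
d=shot('wrist');save(d,'w11.png');p=fitfix(d,(553.73,-12.4,5.84));print(p)
for s in straps(d,p[0]): print(s)
print(pose()[:3,3],loc(pose()[:3,3]))
P=(553.73,-12.4,5.84)
plan([(*fw(P,(-92,-1.5)),40,5.85)])
E
```

```text
(array([498.4852976 , -17.93457674,   5.80014169]), 91, np.int64(0), np.float64(0.05000707125245185))
(0.74, 'loc', [38.4, 87.1], 'size', [120.0, 23.2], 'rot', np.float64(0.5), 'gap', np.float64(-53.4))
(0.7, 'loc', [41.5, -88.0], 'size', [59.7, 22.3], 'rot', np.float64(0.0), 'gap', np.float64(-26.4))
(0.6, 'loc', [29.9, -1.9], 'size', [80.0, 19.7], 'rot', np.float64(-0.2), 'gap', np.float64(-24.9))
[438.32808573 -21.19507533 139.61455747] [-115.69787483    2.99281244]
at [438.33 -21.2  139.61   5.94] tilt 0.44
turn 0.02 total [0.95 0.18 3.98] = 4 x [0.237 0.045 0.996]
```

Call:
{"method": "move_arm", "body": {
  "steps": [
    [[0.8,0,-0.4],0,1],
    [[0.8,0,-0.4],0,1],
    [[0,0,0],0,1],
    [[0,0,0],0,1],
    [[0,0,0],0,1],
    [[0,0,0],0,1],
    [[0,0,0],0,1]
  ]
}}

```text
t: 53.35
ee_pos: [477.5, -17.8, 160.4]
orientation: [-3.135, -0.161, -0.012]
ft_force: [0.2, -0.4, 0.5]
width: 0.3
grasp_force: 0.0
```

```bash
python3 - <<'E'
from h import *
d=shot('wrist');save(d,'w12.png');p=fitfix(d,(553.73,-12.4,5.84));print(p)
for s in straps(d,p[0]): print(s)
# edge profile along each lane centre at strap-top height/line
g=cv2.cvtColor(np.ascontiguousarray(d['image']),cv2.COLOR_RGB2GRAY).astype(np.float32)
for y in(87,-1.5,-88.8):
    x=np.arange(-5,60,.5)
    uv=w2px(d,np.c_[fw(p[0],np.c_[x,0*x+y]),0*x+22]).astype(np.float32)
    v=cv2.remap(g,uv[:,0][None],uv[:,1][None],cv2.INTER_LINEAR)[0]
    print(y,'strap-top end x:',x[np.argmin(np.gradient(v))], 'z22')
plan([(*fw((553.73,-12.4,5.84),(-92,-1.5)),40,5.85)])
E
```

```text
(array([553.61072323, -12.24660126,   5.80123456]), 165, np.int64(46), np.float64(0.0435104253204166))
(0.75, 'loc', [-17.1, 86.9], 'size', [119.0, 22.5], 'rot', np.float64(-0.2), 'gap', np.float64(2.6))
(0.69, 'loc', [-26.0, -2.0], 'size', [79.1, 19.5], 'rot', np.float64(-0.2), 'gap', np.float64(31.5))
87 strap-top end x: 25.0 z22
-1.5 strap-top end x: 14.0 z22
-88.8 strap-top end x: -3.0 z22
at [478.08 -17.89 160.79   5.87] tilt 0.52
turn 0.0 total [-0.65  0.15  4.83] = 5 x [-0.129  0.03   0.966]
```

Call:
{"method": "move_arm", "body": {
  "steps": [
    [[-0.65,0.15,0.7],0,1],
    [[0,0,1],0,1],
    [[0,0,1],0,1],
    [[0,0,1],0,1],
    [[0,0,1],0,1],
    [[0,0,0.6],0,1],
    [[0,0,0.45],0,1],
    [[0,0,0],0,1],
    [[0,0,0],0,1],
    [[0,0,0],0,1],
    [[0,0,0],0,1]
  ]
}}

```text
t: 54.37
ee_pos: [465.3, -23.0, 18.3]
orientation: [-3.136, -0.161, -0.019]
ft_force: [-0.0, 0.5, -1.0]
width: 0.3
grasp_force: 0.0
```

```bash
python3 - <<'E'
from h import *
print(pose()[:3,3],loc(pose()[:3,3]))
plan([(*fw((553.73,-12.4,5.84),(-46.5,-1.5)),16,5.84)])
E
```

```text
[465.33956684 -22.98851859  18.28084468] [-89.00906993  -1.53976333]
at [465.34 -22.99  18.28   5.88] tilt 0.68
turn 0.01 total [ 1.7  -0.    0.09] = 2 x [ 0.85  -0.001  0.046]
```

Push 1.64 units slowly (to about 1.5 mm short), then read the pose.

Call:
{"method": "move_arm", "body": {
  "steps": [
    [[0.1,0,0.08],0,1],
    [[0.2,0,0],0,1],
    [[0.2,0,0],0,1],
    [[0.2,0,0],0,1],
    [[0.2,0,0],0,1],
    [[0.2,0,0],0,1],
    [[0.2,0,0],0,1],
    [[0.1,0,0],0,1],
    [[0.1,0,0],0,1],
    [[0.08,0,0],0,1],
    [[0.05,0,0],0,1],
    [[0,0,0],0,1],
    [[0,0,0],0,1],
    [[0,0,0],0,1],
    [[0,0,0],0,1]
  ]
}}

```text
t: 55.62
ee_pos: [505.1, -18.8, 15.7]
orientation: [-3.135, -0.161, -0.016]
ft_force: [-0.3, -0.4, -0.8]
width: 0.8
grasp_force: 0.0
```

```bash
python3 - <<'E'
from h import *
print(pose()[:3,3],loc(pose()[:3,3]))
d=shot('wrist')
for s in straps(d,np.array((553.73,-12.4,5.84))): print(s)
E
```

```text
[505.08500525 -18.76196413  15.69445874] [-49.03985827  -1.3792764 ]
(0.83, 'loc', [-14.1, -87.4], 'size', [60.1, 24.3], 'rot', np.float64(0.5), 'gap', np.float64(29.0))
(0.78, 'loc', [2.3, -1.7], 'size', [79.9, 20.6], 'rot', np.float64(-0.3), 'gap', np.float64(2.7))
(0.72, 'loc', [-17.0, 86.3], 'size', [119.7, 24.4], 'rot', np.float64(-0.0), 'gap', np.float64(2.1))
```

Call:
{"method": "move_arm", "body": {
  "steps": [
    [[0.06,0,0],0,1],
    [[0.045,0,0],0,1],
    [[0,0,0],0,1],
    [[0,0,0],0,1],
    [[0,0,0],0,1],
    [[-0.2,0,0],0,1],
    [[-0.8,0,-0.4],0,1],
    [[-0.05,0.7,0],0,1],
    [[0,0.7,0],0,1],
    [[0,0.7,0],0,1],
    [[0,0.7,0],0,1],
    [[0,0.7,0],0,1],
    [[0,0,0],0,1],
    [[0,0,0.4],0,1],
    [[0,0,0],0,1],
    [[0,0,0],0,1],
    [[0,0,0],0,1]
  ]
}}

```text
t: 57.13
ee_pos: [490.0, -107.3, 14.9]
orientation: [-3.135, -0.162, -0.014]
ft_force: [-0.5, -0.5, 0.2]
width: 0.1
grasp_force: 0.0
```

```bash
python3 - <<'E'
from h import *
print(pose()[:3,3],loc(pose()[:3,3]))
plan([(*fw((553.73,-12.4,5.84),(-26.2,-88.5)),16,5.84)])
E
```

```text
[ 489.99838047 -107.3392564    14.89061815] [-73.06099522 -87.96176847]
at [ 490.   -107.34   14.89    5.93] tilt 0.52
turn 0.02 total [ 1.87  0.02 -0.04] = 2 x [ 0.937  0.011 -0.022]
```

Call:
{"method": "move_arm", "body": {
  "steps": [
    [[0.2,0.02,-0.04],0,1],
    [[0.2,0,0],0,1],
    [[0.2,0,0],0,1],
    [[0.2,0,0],0,1],
    [[0.2,0,0],0,1],
    [[0.2,0,0],0,1],
    [[0.2,0,0],0,1],
    [[0.1,0,0],0,1],
    [[0.1,0,0],0,1],
    [[0.08,0,0],0,1],
    [[0.05,0,0],0,1],
    [[0,0,0],0,1],
    [[0,0,0],0,1],
    [[0,0,0],0,1],
    [[0,0,0],0,1]
  ]
}}

```text
t: 58.38
ee_pos: [533.5, -104.3, 16.7]
orientation: [-3.135, -0.161, -0.015]
ft_force: [-0.6, -0.4, -0.6]
width: 0.2
grasp_force: 0.0
```

```bash
python3 - <<'E'
from h import *
print(pose()[:3,3],loc(pose()[:3,3]))
d=shot('wrist')
for s in straps(d,np.array((553.73,-12.4,5.84))): print(s)
print(fitfix(d,(553.73,-12.4,5.84)))
E
```

```text
[ 533.52422236 -104.31794221   16.74134453] [-29.45363489 -89.3849257 ]
(0.75, 'loc', [12.3, -89.4], 'size', [60.2, 20.0], 'rot', np.float64(0.1), 'gap', np.float64(2.6))
(0.72, 'loc', [4.6, -3.6], 'size', [80.4, 24.6], 'rot', np.float64(0.2), 'gap', np.float64(0.1))
(array([553.76495046, -11.90542146,   5.59626764]), 86, np.int64(29), np.float64(0.2442531318576897))
```

Call:
{"method": "move_arm", "body": {
  "steps": [
    [[0.06,0,0],0,1],
    [[0.05,0,0],0,1],
    [[0,0,0],0,1],
    [[0,0,0],0,1],
    [[0,0,0],0,1],
    [[-0.2,0,0],0,1],
    [[-0.8,0,-0.5],0,1],
    [[-1,0,-0.5],0,1],
    [[-1,0,0],0,1],
    [[0,-0.9,0],0,1],
    [[0,-0.9,0],0,1],
    [[0,-0.9,0],0,1],
    [[0,-0.9,0],0,1],
    [[0,-0.9,0],0,1],
    [[0,-0.9,0],0,1],
    [[0,-0.9,0],0,1],
    [[0,-0.75,0],0,1],
    [[0,0,0],0,1],
    [[0,0,0],0,1],
    [[0,0,0],0,1]
  ]
}}

```text
t: 60.15
ee_pos: [443.3, 63.1, 41.3]
orientation: [-3.136, -0.161, -0.015]
ft_force: [0.7, -0.2, 0.3]
width: -0.1
grasp_force: 0.0
```

```bash
python3 - <<'E'
from h import *
print(pose()[:3,3],loc(pose()[:3,3]))
plan([(*fw((553.73,-12.4,5.84),(-98,87)),16,5.84),(*fw((553.73,-12.4,5.84),(-86.3,87)),16,5.84)])
E
```

```text
[443.31740158  63.14564365  41.31194049] [-102.15271577   86.38812896]
at [443.32  63.15  41.31   5.9 ] tilt 0.57
turn 0.01 total [ 0.17 -0.02  1.01] = 2 x [ 0.083 -0.012  0.506]
turn -0.0 total [ 0.47 -0.   -0.  ] = 1 x [ 0.468 -0.    -0.   ]
```

Call:
{"method": "move_arm", "body": {
  "steps": [
    [[0,-0.02,0.5],0,1],
    [[0,0,0.5],0,1],
    [[0,0,0],0,1],
    [[0.2,0,0],0,1],
    [[0.2,0,0],0,1],
    [[0,0,0],0,1],
    [[0,0,0],0,1],
    [[0,0,0],0,1]
  ]
}}

```text
t: 60.82
ee_pos: [453.9, 65.1, 16.8]
orientation: [-3.135, -0.161, -0.017]
ft_force: [0.3, -0.3, -0.4]
width: 0.6
grasp_force: 0.0
```

```bash
python3 - <<'E'
from h import *
T=pose();print(T[:3,3],loc(T[:3,3]), 'fwd units to -86.4:',(-86.4-loc(T[:3,3])[0])/25)
E
```

```text
[453.91860794  65.09369631  16.78605074] [-91.40831459  87.24738951] fwd units to -86.4: 0.20033258354635677
```

Final push, then back off, rise and look.

Call:
{"method": "move_arm", "body": {
  "steps": [
    [[0.08,0,0],0,1],
    [[0.06,0,0],0,1],
    [[0.06,0,0],0,1],
    [[0,0,0],0,1],
    [[0,0,0],0,1],
    [[0,0,0],0,1],
    [[-0.2,0,0],0,1],
    [[-0.6,0,-0.5],0,1],
    [[0.2,0.5,-1],0,1],
    [[0.4,0.7,-1],0,1],
    [[0.4,0.7,-1],0,1],
    [[0.4,0.7,-1],0,1],
    [[0.2,0.7,-1],0,1],
    [[0,0,0],0,1],
    [[0,0,0],0,1],
    [[0,0,0],0,1],
    [[0,0,0],0,1],
    [[0,0,0],0,1]
  ]
}}

```text
t: 62.32
ee_pos: [484.2, -14.0, 152.7]
orientation: [-3.135, -0.162, -0.011]
ft_force: [0.7, -0.7, 0.1]
width: 0.7
grasp_force: 0.0
```

```bash
python3 - <<'E'
from h import *
T=pose();print(T[:3,3],loc(T[:3,3]))
d=shot('wrist');save(d,'w13.png');p=fitfix(d,(553.73,-12.4,5.84));print(p)
for s in straps(d,p[0]): print(s)
K=cv2.resize(d['image'][0:200,90:430,::-1],(800,470),interpolation=cv2.INTER_CUBIC);cv2.imwrite('pics/w13c.png',K)
t=d['image'];
d=shot('top');print([ (b['p'],b['rect'],rect_of(d,b['pixels'],80)) for b in cams.cut_out('top','carriage_grip')[:2]])
E
```

```text
[484.21584524 -14.04847929 152.69057714] [-69.32110457   5.43319942]
(array([553.68497235, -12.34158449,   5.74837576]), 153, np.int64(38), np.float64(0.02692478215917049))
(0.92, 'loc', [14.7, -88.5], 'size', [59.3, 21.3], 'rot', np.float64(2.1), 'gap', np.float64(0.6))
(0.84, 'loc', [4.7, -1.9], 'size', [79.6, 19.4], 'rot', np.float64(0.0), 'gap', np.float64(0.5))
(0.73, 'loc', [-10.8, -7.2], 'size', [429.7, 223.2], 'rot', np.float64(-89.8), 'gap', np.float64(-159.1))
(0.55, 'loc', [-16.0, 86.8], 'size', [121.1, 23.2], 'rot', np.float64(-0.3), 'gap', np.float64(0.5))
[(0.61, [340.4, 183.0, 4.8, 33.2], (array([ 640.02020264, -145.40054321]), array([86.81349182, 27.77621841]), 0.5450938940048218)), (0.55, [286.7, 214.2, 141.6, 97.1], (array([555.81072998, -12.40696716]), array([382.32122803, 249.62030029]), -84.02472352981567))]
```

View pics/w13c.png

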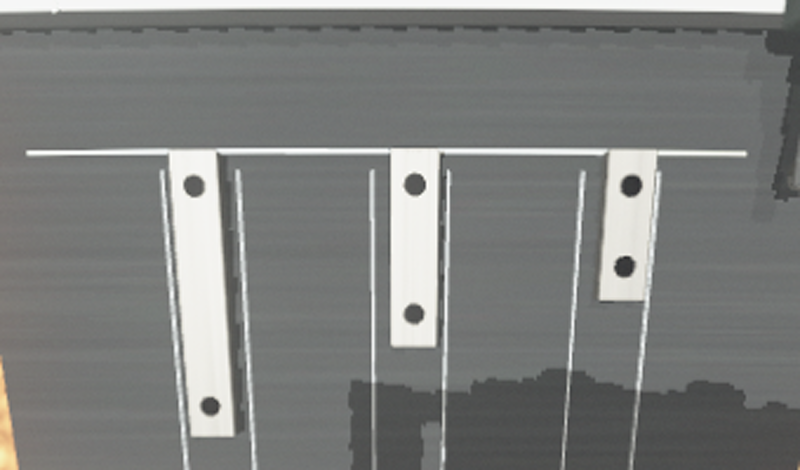

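The straps' far ends all meet the line, and they sit square in their lanes (crop: line at row 152, ends at (195,152), (415,151), (632,151)). Next, look at the carriage.

Call:
{"method": "move_arm", "body": {
  "steps": [
    [[0,0,-0.5],0,0.6],
    [[0.5,0.9,-0.1],0,0.5],
    [[0.5,0.9,-0.1],0,0.5],
    [[0.5,0.9,-0.1],0,0.5],
    [[0.5,0.9,-0.1],0,0.5],
    [[0.5,0.9,-0.1],0,0.5],
    [[0.5,0.9,-0.1],0,0.5],
    [[0,0,0],0,0.5],
    [[0,0,0],0,0.5],
    [[0,0,0],0,0.5],
    [[0,0,0],0,0.5],
    [[0,0,0],0,0.5]
  ]
}}

```text
t: 63.52
ee_pos: [573.0, -140.4, 181.8]
orientation: [-3.135, -0.163, -0.014]
ft_force: [-0.1, 1.4, 0.3]
width: 43.9
grasp_force: 0.0
```

```bash
python3 - <<'E'
from h import *
T=pose();print(T[:3,3],loc(T[:3,3]),ctrl.get_obs()['width'])
d=shot('wrist');save(d,'w14.png')
for n in('carriage_grip','carriage_pointer'):
  for b in cams.cut_out('wrist',n)[:2]:
    m=b['pixels'];print(n,b['p'],b['rect'],loc(px2w(d,[b['rect'][:2]],78)[0]))
# handle: very dark pixels
g=d['image'].max(2);ys,xs=np.nonzero(g[:240]<45);print(len(xs),np.median(xs),np.median(ys))
d['image'][::1]
E
```

```text
[ 572.98908168 -140.37061422  181.77888972] [   6.13800918 -129.26606351] 43.857446832873535
carriage_grip 0.87 [282.2, 111.2, 25.1, 97.8] [  76.40159481 -150.58920061]
carriage_pointer 0.6 [282.1, 109.0, 31.1, 97.7] [  78.30884516 -150.45725262]
99 220.0 233.0
```

View pics/w14.png

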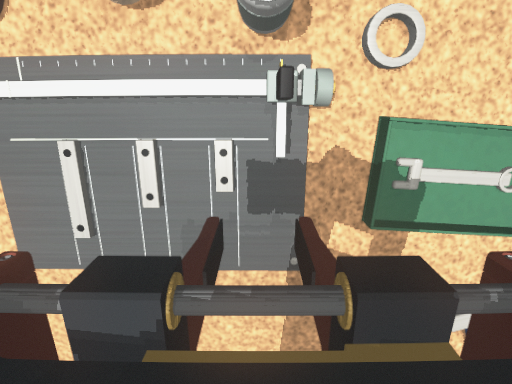

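The carriage handle is at (286,82), the long index mark at (18,68), and the spanner lies in the tray at (450,175). All three straps are on the line.

```bash
python3 - <<'E'
from h import *
d=shot('wrist');T=pose();print(T[:3,3],yaw(T))
p=fitfix(d,(553.73,-12.4,5.84));print(p);p=p[0]
for n,uv,z in(('handle top L-far',(279,67),95),('top R-far',(294,67),95),('pix ctr',(286,82),78),('bottom near',(285,101),55),('mark',(18,68),12),('mark low',(20,80),12),('pointer',(281,62),12)):
    print(n,loc(px2w(d,[uv],z)[0],p))
I=d['image'][50:120,250:345,::-1];cv2.imwrite('pics/hc.png',cv2.resize(I,None,fx=8,fy=8,interpolation=cv2.INTER_CUBIC))
print(w2px(d,np.c_[fw(p,[(113,-142),(87,-142),(113,-142),(87,-142)]),[95,95,49,49]]))
E
```

```text
[ 573.5635289  -140.87174734  182.12167878] 5.913565589976182
(array([553.35454586, -11.90899278,   5.81662963]), 122, np.int64(26), np.float64(0.09498764538624371))
handle top L-far [ 112.35888467 -146.92806424]
top R-far [ 112.40303932 -159.06210558]
pix ctr [ 102.12211329 -154.37566907]
bottom near [  86.45296247 -155.87859059]
mark [123.4105741  133.92641944]
mark low [110.88299712 134.20876146]
pointer [ 127.38774236 -154.31370371]
[[272.91690383  66.13672907]
 [272.47856221  99.54325976]
 [270.6975416   72.40132786]
 [270.37724794 100.47506258]]
```

View pics/hc.png

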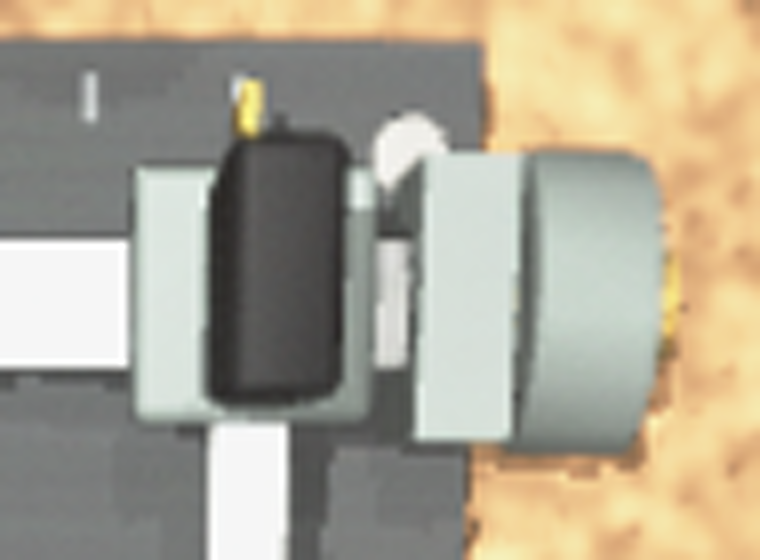

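```bash
python3 - <<'E'
from h import *
P=(553.6,-12.2,5.83); c=fw(P,(100,-152.5)); print(c)
plan([(*c,150,5.83),(*c,60,5.83)])
E
```

```text
[ 668.5732892  -153.75349791]
at [ 573.56 -140.87  182.12    5.91] tilt 0.57
turn 0.02 total [3.73 0.9  1.28] = 4 x [0.932 0.225 0.321]
turn -0.0 total [0.  0.  3.6] = 4 x [0.  0.  0.9]
```

Call:
{"method": "move_arm", "body": {
  "steps": [
    [[0.74,0.18,0],0,0.5],
    [[0.74,0.18,0],0,0.5],
    [[0.74,0.18,0],0,0.5],
    [[0.74,0.18,0.4],0,0.5],
    [[0.74,0.18,0.4],0,0.5],
    [[0,0,0.5],0,0.5],
    [[0,0,0],0,0.5],
    [[0,0,0],0,0.5],
    [[0,0,0],0,0.5],
    [[0,0,0],0,0.5]
  ]
}}

```text
t: 64.55
ee_pos: [667.9, -154.1, 151.2]
orientation: [-3.136, -0.161, -0.016]
ft_force: [0.2, 0.3, 0.5]
width: 43.7
grasp_force: 0.0
```

```bash
python3 - <<'E'
from h import *
P=(553.6,-12.2,5.83); c=fw(P,(100,-152.5)); print(c,ctrl.get_obs()['width'])
plan([(*c,61,5.83)])
E
```

```text
[ 668.5732892  -153.75349791] 43.74595608477837
at [ 667.92 -154.14  151.19    5.87] tilt 0.6
turn 0.01 total [ 0.03 -0.01  3.61] = 4 x [ 0.007 -0.003  0.902]
```

Call:
{"method": "move_arm", "body": {
  "steps": [
    [[0,0,0.6],0,0.5],
    [[0,0,0.6],0,0.5],
    [[0,0,0.6],0,0.5],
    [[0,0,0.6],0,0.5],
    [[0,0,0.6],0,0.5],
    [[0,0,0.4],0,0.5],
    [[0,0,0.2],0,0.5],
    [[0,0,0],0,0.5],
    [[0,0,0],0,0.5],
    [[0,0,0],0,0.5]
  ]
}}

```text
t: 65.38
ee_pos: [669.8, -154.1, 61.1]
orientation: [-3.136, -0.161, -0.017]
ft_force: [-0.7, 0.1, 0.1]
width: 43.7
grasp_force: 0.0
```

Call:
{"method": "move_arm", "body": {
  "steps": [
    [[0,0,0],0,1],
    [[0,0,0],0,1],
    [[0,0,0],0,1],
    [[0,0,0],0,1],
    [[0,0,0],0,1],
    [[0,0,0],0,1],
    [[0,0,0],0,1],
    [[0,0,0],0,1],
    [[0,0,0],0,1],
    [[0,0,0],0,1]
  ]
}}

```text
t: 66.22
ee_pos: [669.2, -152.9, 60.7]
orientation: [-3.134, -0.161, -0.015]
ft_force: [-0.1, 4.1, 3.6]
width: 12.0
grasp_force: 30.0
```

```bash
python3 - <<'E'
from h import *
o=ctrl.get_obs();print(o['t'],o['ee_pos'],o['width'],o['grasp_force'],o['ft_force'],yaw(pose()),loc(o['ee_pos'],(553.6,-12.2,5.83)))
E
```

```text
66.2167 [ 669.20768844 -152.86326075   60.67934655] 11.972637411627291 30.000253915786743 [-0.09458268  4.11133625  3.64254123] 5.879987795246123 [ 100.72154571 -151.67880795]
```

Call:
{"method": "move_arm", "body": {
  "steps": [
    [[0,-0.3,0],0,1],
    [[0,-0.6,0],0,1],
    [[0,-0.65,0],0,1],
    [[0,-0.65,0],0,1],
    [[0,-0.65,0],0,1],
    [[0,-0.65,0],0,1],
    [[0,-0.65,0],0,1],
    [[0,-0.65,0],0,1],
    [[0,-0.65,0],0,1],
    [[0,-0.65,0],0,1],
    [[0,-0.65,0],0,1],
    [[0,-0.65,0],0,1],
    [[0,-0.65,0],0,1],
    [[0,-0.65,0],0,1],
    [[0,-0.65,0],0,1],
    [[0,-0.65,0],0,1],
    [[0,-0.65,0],0,1],
    [[0,-0.5,0],0,1],
    [[0,-0.25,0],0,1],
    [[0,0,0],0,1]
  ]
}}

```text
t: 67.88
ee_pos: [640.5, 129.5, 60.7]
orientation: [-3.137, -0.163, -0.017]
ft_force: [4.5, -9.0, -3.2]
width: 12.0
grasp_force: 30.0
```

Call:
{"method": "move_arm", "body": {
  "steps": [
    [[0,0,0],0,1],
    [[0,0,0],0,1],
    [[0,0,0],0,1]
  ]
}}

```text
t: 68.13
ee_pos: [640.6, 128.2, 60.7]
orientation: [3.137, 0.161, 0.017]
ft_force: [3.3, -8.6, -2.7]
width: 11.7
grasp_force: 30.0
```

```bash
python3 - <<'E'
from h import *
o=ctrl.get_obs();print(o['t'],o['ee_pos'],o['width'],o['grasp_force'],o['ft_force'],yaw(pose()),loc(o['ee_pos'],(553.6,-12.2,5.83)))
d=shot('wrist');save(d,'w15.png')
d=shot('top');print([ (b['p'],b['rect']) for b in cams.cut_out('top','carriage_grip')[:2]])
E
```

```text
68.1333 [640.56559817 128.18597763  60.66991575] 11.65983050643619 30.00066429376602 [ 3.26904076 -8.60221555 -2.71185165] 5.883603771885005 [100.77579724 130.82613146]
[(0.28, [118.2, 220.9, 14.5, 10.7])]
```

View pics/w15.png

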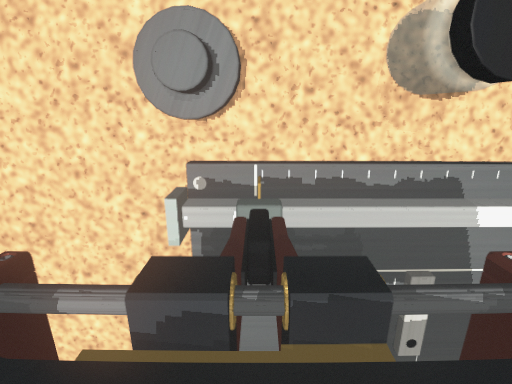

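The pointer (261,188) is about 3 mm right of the long mark (256,178), which agrees with the measured travel of 282.5 mm. I add 2.6 mm and hold.

Call:
{"method": "move_arm", "body": {
  "steps": [
    [[0,-0.05,0],0,1],
    [[0,-0.055,0],0,1],
    [[0,0,0],0,1],
    [[0,0,0],0,1],
    [[0,0,0],0,1],
    [[0,0,0],0,1],
    [[0,0,0],0,1],
    [[0,0,0],0,1],
    [[0,0,0],0,1],
    [[0,0,0],0,1],
    [[0,0,0],0,1],
    [[0,0,0],0,1],
    [[0,0,0],0,1],
    [[0,0,0],0,1],
    [[0,0,0],0,1],
    [[0,0,0],0,1]
  ]
}}

```text
t: 69.62
ee_pos: [640.3, 130.6, 60.7]
orientation: [3.137, 0.161, 0.017]
ft_force: [3.8, -10.3, -2.2]
width: 11.8
grasp_force: 30.0
```

```bash
python3 - <<'E'
from h import *
o=ctrl.get_obs();print(o['t'],o['ee_pos'],o['width'],o['grasp_force'],o['ft_force'],loc(o['ee_pos'],(553.6,-12.2,5.83)))
E
```

```text
69.6167 [640.3190353  130.63826077  60.68788457] 11.82514460727344 30.00032901763916 [  3.76851066 -10.28541359  -2.21432756] [100.77960574 133.29077572]
```

Call:
{"method": "move_arm", "body": {
  "steps": [
    [[0,0,0],0,1],
    [[0,0,0],0,1],
    [[0,0,0],0,1],
    [[0,0,0],0,1],
    [[0,0,0],0,1],
    [[0,0,0],0,1],
    [[0,0,0],0,1],
    [[0,0,0],0,1],
    [[0,0,0],0,1],
    [[0,0,0],0,1],
    [[0,0,0],0,1],
    [[0,0,0],0,1],
    [[0,0,0],0,1],
    [[0,0,0],0,1]
  ]
}}

```text
t: 70.78
ee_pos: [640.3, 130.6, 60.7]
orientation: [3.137, 0.161, 0.017]
ft_force: [4.2, -9.6, -2.1]
width: 11.8
grasp_force: 30.0
```

```bash
python3 - <<'E'
from h import *
o=ctrl.get_obs();print(o['t'],o['width'],o['grasp_force'],loc(o['ee_pos'],(553.6,-12.2,5.83)))
E
```

```text
70.7833 11.800832671505344 30.000266432762146 [100.80756909 133.27015998]
```

Call:
{"method": "move_arm", "body": {
  "steps": [
    [[0,0.3,0],0,1],
    [[0,0.6,0],0,1],
    [[0,0.65,0],0,1],
    [[0,0.65,0],0,1],
    [[0,0.65,0],0,1],
    [[0,0.65,0],0,1],
    [[0,0.65,0],0,1],
    [[0,0.65,0],0,1],
    [[0,0.65,0],0,1],
    [[0,0.65,0],0,1],
    [[0,0.65,0],0,1],
    [[0,0.65,0],0,1],
    [[0,0.65,0],0,1],
    [[0,0.65,0],0,1],
    [[0,0.65,0],0,1],
    [[0,0.65,0],0,1],
    [[0,0.65,0],0,1],
    [[0,0.5,0],0,1],
    [[0,0.2,0],0,1],
    [[0,0,0],0,1]
  ]
}}

```text
t: 72.45
ee_pos: [669.1, -151.8, 60.6]
orientation: [-3.136, -0.159, -0.016]
ft_force: [-0.2, -4.6, 2.9]
width: 11.9
grasp_force: 30.0
```

Call:
{"method": "move_arm", "body": {
  "steps": [
    [[0,0,0],0,1],
    [[0,0,0],0,1],
    [[0,0,0],0,1]
  ]
}}

```text
t: 72.7
ee_pos: [668.9, -149.7, 60.6]
orientation: [-3.136, -0.162, -0.016]
ft_force: [0.8, -4.2, 3.9]
width: 12.2
grasp_force: 30.0
```

```bash
python3 - <<'E'
from h import *
o=ctrl.get_obs();print(o['t'],o['width'],o['grasp_force'],o['ft_force'],loc(o['ee_pos'],(553.6,-12.2,5.83)))
E
```

```text
72.7 12.178227368166338 30.001789033412933 [ 0.77257303 -4.22438724  3.91700617] [ 100.71008478 -148.45788617]
```

Call:
{"method": "move_arm", "body": {
  "steps": [
    [[0,0.1,0],0,1],
    [[0,0,0],0,1],
    [[0,0,0],0,0.5],
    [[0,0,0],0,0.5],
    [[0,0,0],0,0.5],
    [[0,0,0],0,0.5],
    [[0,0,0],0,0.5],
    [[0,0,-0.5],0,0.5],
    [[0,0,-0.8],0,0.5],
    [[0,0,-1],0,0.5],
    [[0,0,-1],0,0.5],
    [[0,0,-1],0,0.5],
    [[0,0,-0.6],0,0.5],
    [[-0.9,-0.3,0],0,0.5],
    [[-0.9,-0.4,0],0,0.5],
    [[-0.9,-0.4,0],0,0.5],
    [[-0.9,-0.4,0],0,0.5],
    [[-0.7,-0.4,0],0,0.5],
    [[0,0,0],0,0.5],
    [[0,0,0],0,0.5]
  ]
}}

```text
t: 74.37
ee_pos: [556.2, -116.5, 183.1]
orientation: [-3.136, -0.162, -0.017]
ft_force: [-0.3, 0.1, -0.1]
width: 43.5
grasp_force: 0.0
```

Call:
{"method": "move_arm", "body": {
  "steps": [
    [[0,-0.7,0],0,0.5],
    [[0,-0.7,0],0,0.5],
    [[0,-0.7,0],0,0.5],
    [[0,0,0],0,0.5],
    [[0,0,0],0,0.5],
    [[0,0,0],0,0.5],
    [[0,0,0],0,0.5]
  ]
}}

```text
t: 74.95
ee_pos: [551.5, -65.2, 182.2]
orientation: [-3.136, -0.16, -0.016]
ft_force: [-0.1, 0.2, -0.1]
width: 43.6
grasp_force: 0.0
```

```bash
python3 - <<'E'
from h import *
o=ctrl.get_obs();print(o['t'],o['ee_pos'],o['width'],o['grasp_force'],o['ft_force'])
d=shot('wrist');save(d,'w16.png');p=fitfix(d,(553.73,-12.4,5.84));print(p)
for s in straps(d,p[0]): print(s)
for b in cams.cut_out('wrist','carriage_grip')[:1]: print(b['p'],b['rect'],loc(px2w(d,[b['rect'][:2]],78)[0],p[0]))
d=shot('top');print([ (b['p'],b['rect']) for b in cams.boxes_of('top','carriage_grip')[:2]])
E
```

```text
74.95 [551.46486823 -65.23910717 182.15741724] 43.55021853320355 0.0 [-0.09909575  0.20555146 -0.06490854]
(array([553.32620355, -12.08384972,   5.76704812]), 134, np.int64(39), np.float64(0.02096135820632128))
(0.86, 'loc', [5.0, -2.4], 'size', [80.8, 22.9], 'rot', np.float64(-0.4), 'gap', np.float64(-0.4))
(0.72, 'loc', [-15.3, 85.9], 'size', [119.5, 24.9], 'rot', np.float64(0.4), 'gap', np.float64(0.5))
(0.59, 'loc', [15.4, -89.5], 'size', [60.1, 20.7], 'rot', np.float64(-0.0), 'gap', np.float64(-0.5))
0.6 [364.8, 96.0, 42.8, 100.1] [  76.65614043 -147.23570367]
[(0.71, [287.1, 215.9, 139.3, 95.5]), (0.45, [340.2, 172.1, 3.9, 12.7])]
```

```bash
python3 -c "
from workcell import ctrl
print(ctrl.close_job())"
```

```text
the job is handed in; nothing more can be done
None
```

The job is handed in and should meet every step, though no verdict came back: the spanner is flat in the tray, the 120, 80 and 60 mm straps lie left to right with their far ends within about 1 mm of the line, and the carriage was held at the mark for over 2 s, then guided home still gripped and let go there.

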